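Turn over a rack of specimen pots with its cover on a tipping tray

ROBOT

A 7-joint arm with a two-finger parallel gripper is mounted at the origin on the work surface. World frame = base frame: x ahead of the robot, y to its left, z up, the work surface at z = 0. Lengths are in m, angles in rad, forces in N, time in s.
With the tool pointing down it reaches from about 0.35 to 0.9 m from the base axis. Payload 19.9 kg.
Tool frame: the origin (TCP) lies midway between the tips of the shut fingers; the grasp point (between the pads) lies ctrl.grasp_offset behind it (ctrl.grasp_offset is the distance from the TCP to the grasp point, in m); z points along the fingers, y is the line along which they close (so a half turn about z gives the same grasp; the last joint's range is limited). The gripper opens to 94 mm and grips with 3 to 60 N. Pads are 16 mm wide; open, the fingers measure 119 mm over their backs; the gripper's body (75 mm by 177 mm) begins 78 mm behind the grasp point.
Start: joints at [-1.381, 0.417, -0.01, 1.614, 0.005, 1.111, -0.053], TCP at [0.143, 0.608, 0.205] pointing down, gripper open.
Joint ranges: [-2.81, 2.81], [-0.39, 2.02], [-1.27, 1.25], [0.06, 2.57], [-1.19, 4.33], [0.19, 2], [-2.82, 2.82]. Speed limits (rad/s): [1.89, 1.89, 2.39, 2.39, 3.01, 3.01, 3.01].

INTERFACE

Orientations are given as a unit quaternion [x, y, z, w].
In Python, from bench import telemetry, imaging, ctrl, nets gives the robot as it stands.
- The arm moves only by the tool servo_tool, never from a script. Its argument "plan" is a list of rows, each a list of 7 numbers: the finger opening in mm, from 0 to 94, then the shift along the tool's x, y, z in units of 50 mm (1.0 is 50 mm), then the turn, a rotation vector about the tool's x, y, z in degrees. A call has exactly 10 rows; each row is the pose to reach, as a shift and turn from the pose commanded when the call began, along the tool's axes at that moment; what a row does not reach only later rows make up. A row lasts 1/10 s, in which the tool goes at most 50 mm and 8.59 degrees, less where a joint would pass 70% of its speed; a pose out of reach is approached as far as the arm can. A call with a gripper value outside its range is refused whole. The fingers move at their own pace and stop on an object; "newtons" is the grip in N (left out, the last holds). Time passes only in rows, so rows that repeat a pose let the fingers close, or fill a call up. It gives the time, the measured TCP pose, the force, the opening and the grip force at its end, in the units of the state.
- telemetry.observe(): the state, without advancing time (a new reading comes with each control period).
- imaging.read_camera(name): name is "scene" or "top" or "wrist"; returns a dict with "color" (480x640x3 uint8, red, green, blue), "intrinsics" (3x3 intrinsics, pixels), "extrinsics" (4x4, takes a point from camera to world coordinates). Camera axes: x right, y down, z forward; pixel columns grow to the right and rows downward; lengths in m; the calibration is good to about 2 mm. A picture is of the moment at which its call begins. There is no depth.
- ctrl.finish_job(): hands the job in; it is judged then, once.
Trained networks look in the newest picture that a camera, given by its name, has taken for a name from the list of things; names that differ only in an ending like _2 or _b are one class to them, and where a whole thing is asked for, a point or a joint stands for the part that bears it (a point fixed in the world has none). Each returns a list of dicts, best first, with "conf" (0 to 1); they miss things now and then, are a little off and sometimes report something else, mostly with a low value. They report only what shows in the picture. A call takes as long as a camera call. They do not tell look-alikes from the thing itself.
- nets.search_frame(target, camera): "centre" ([row, column] in pixels, amid what is visible of it).
The state is a dict: "time": time; "qpos": joint angles; "joint_vel": joint speeds; "tau": joint torques, N m; "tool_pos": TCP position; "orientation": TCP orientation; "ft_force": force on the tool from outside, world axes, zero at the start; "wrist_torque": the same for the moment, N m; "finger_gap": finger opening in m; "grip_force": force on a finger pad.
Only numpy, scipy, OpenCV 4.12 (cv2) and the standard library are available. Lean on these libraries where they do the work, as an engineer would, in place of code of your own. Each camera call takes 0.05 s, during which the arm holds its last target. There are 200 camera calls.

TASK

Turn the three specimen pots in the slanted rack over onto their caps: put the white cover on the rack while it leans on its stand, pinch cover and rack together, turn both upside down and set them, cover underneath, on the raised tipping tray against its ledge, then press the tray's lever down until the tray is level. Finally lift the rack straight off and set it, still mouth down, lengthwise in the middle of the rubber mat, leaving the pots standing on their caps in the cover on the level tray. Let no pot fall, and leave the other things on the bench where they are.

Things in the scene. Friction and masses are not known exactly. Their poses are not given: they have to be found in the camera images.
- rack: Grey block 152 x 64 x 35 mm (x, y, z) with three square 44 mm pockets, 30 deep, in a row along x. Origin: centre of its underside; z points out of the open mouths. Starts on the stand's 45-degree slope, x pointing down the slope, z up. About 0.22 kg, 0.33 kg with pots.
- cover: White lid: plate 168 x 80 x 8 mm; skirt round its inner side 4 thick, 8 deep (4 mm play each way on the rack). Flat tab 40 wide, 8 thick, 30 long at the -x edge. Origin: centre of the plate's inner face, z outward (tab x -114 to -84, z 0 to 8). Seated: origin at rack (0, 0, 35), same axes. Starts skirt-side down on the easel's 65-degree slope, x down the slope, tab on top. 0.14 kg.
- pot0: Specimen pot in the rack pocket at rack x = -49 mm: clear body 36 mm across, 20 high, screw cap 40 mm across, 8 thick, 28 high in all. Origin: centre of its foot; z points to the cap. Starts foot down in the pocket, cap 2 mm below the rim.
- pot1: The same pot, in the pocket at rack x = 0.
- pot2: The same pot, in the pocket at rack x = +49 mm.
- stand: Fixed aluminium slant stand carrying the rack: plate 74 wide, 150 mm long, sloping 45 degrees down towards its +x, 18 mm ledge at its foot, 9 mm side lips, and a notch 46 wide, 80 deep in the middle of the upper end so that a finger fits under the rack. Origin on the bench; the foot of the slope (ledge corner) is at x = 60, z = 30 mm.
- easel: Fixed aluminium easel carrying the cover: plate 92 wide, 130 mm long, at 65 degrees from level, falling towards +x, 20 mm ledge at its foot. Origin on the bench; the ledge corner is at x = 50, z = 30 mm. The cover's tab and upper 38 mm stand clear above the plate.
- tray: Fixed base of the tipping tray, 180 x 122 mm. Origin on the bench; the hinge axis runs along y through x = 85, z = 65 mm.
- deck (a joint): Tilt of the tray's plate about its hinge at its +x end, rad: 0 level (hard stop, plate top 65 mm above the bench), 0.95 fully raised; starts at 0.72 to 0.87, -x end up. A stiff friction hinge (1.7 N m): stays where it is left, also when loaded. Pressing the lever down takes about 8 N.
- tray_corner (a point): Middle of the corner of tray plate and ledge, on the hinge; turns with the plate. x down the plate to the ledge, z out of the plate. Plate 172 long (x -172 to 0), 104 wide, 8 mm side lips, 22 mm ledge; notch 46 wide, 85 deep in the -x end for a finger under the cover. Covered rack goes here cover down, tab at the -x end: cover origin at about (-84, 0, 8) mm.
- tray_lever (a point): Top of the round black grip of the tray's lever, beside the plate; at (-210, -68, 9) mm of tray_corner and turning with the plate. Grip 24 mm across, 70 long, along x, with a 34 mm collar at its -x end.
- mat: Flat grey rubber mat, fixed, 115 (x) x 205 (y) x 4 mm. Origin: centre of its underside.
- tub_a: Clear open tub, 80 mm across, 55 high, loose bystander on the left. Origin under its centre.
- tub_b: The same tub on the right.
- jar_a: Jar 52 mm across, 75 high, loose bystander beyond the easel, left. Origin under its centre.
- jar_b: Amber jar 52 mm across, 65 high, loose bystander beyond the easel, right. Origin under its centre.
- wipes: Orange box 170 x 75 x 60 mm, loose bystander at the far edge. Origin under its centre.
- brush: Brush, 170 mm, lying loose near the robot's left. A bystander.
- spatula: Spatula, 170 mm, lying loose near the robot's left. A bystander.
Things that resemble listed ones, but are neither listed nor needed, are in the scene too. What is shaped like the cover but blue is not meant.

How it is judged:
By the outcome, as a careful person would: the job done as asked, in the order asked, and still so for the second after the job is handed in, with the robot touching nothing.
It also fails if it takes over 72 s, if anything falls off the work surface, if the arm or the gripper's body presses on something with over 40 N, if the wrist force passes 120 N, or if a joint passes its speed limit or range.

## Working session

There is one attempt and no reset: what is moved stays moved. The work goes in short steps, Python scripts to look and compute and a tool call to move; the robot and the scene stay as the last step left them, time stands still between calls to the robot, and variables do not carry over. Pictures are saved under pics/ and viewed, at most 10 in all, crops included, and the job is handed in when it is done.

Besides the shell and the picture viewer there is one more tool, called after "Emit:" as name(argument=value, ...), one argument or row to a line, values as JSON. servo_tool: Moves the arm, as the interface text tells. Its arguments: {"type":"object","properties":{"plan":{"type":"array"},"newtons":{"type":"number"}},"required":["plan"]}

```bash
ls; mkdir -p pics; python3 - <<'E'
from bench import telemetry, imaging, ctrl, nets
import cv2
s=telemetry.observe(); print(s['time'],s['tool_pos'],s['orientation'],ctrl.grasp_offset)
for c in ['scene','top']:
    r=imaging.read_camera(c); cv2.imwrite(f'pics/{c}0.png',r['color'][:,:,::-1]); print(c,r['intrinsics'].tolist(),r['extrinsics'].round(4).tolist())
    for n in ['rack','cover','stand','easel','tray','deck','tray_lever','mat']:
        try: print(n,[(d['centre'],round(d['conf'],2)) for d in nets.search_frame(n,c)][:4])
        except Exception as e: print(n,e)
E
```

```text
pics
0.0 [0.14287166 0.60805312 0.20480062] [ 1.15128695e-01  9.93350384e-01 -6.30544462e-04 -3.72365194e-05] 0.0188
scene [[532.8454478284917, 0.0, 323.97624297253], [0.0, 532.8454478284917, 233.5242679401069], [0.0, 0.0, 1.0]] [[-0.1446, 0.8426, -0.5188, 1.2002], [0.9894, 0.1189, -0.0828, 0.0826], [-0.0082, -0.5253, -0.8509, 1.1403], [0.0, 0.0, 0.0, 1.0]]
rack [([239.7, 198.3], 0.84), ([311.2, 261.7], 0.67)]
cover [([263.2, 311.1], 0.7), ([256.7, 435.8], 0.65), ([244.2, 437.3], 0.65), ([163.8, 238.1], 0.55)]
stand [([219.9, 509.3], 0.73), ([264.9, 197.8], 0.7)]
easel [([287.1, 331.0], 0.76), ([243.4, 436.2], 0.33)]
tray [([256.5, 435.0], 0.77)]
deck [([241.6, 433.2], 0.66)]
tray_lever [([248.0, 435.8], 0.85), ([265.0, 198.6], 0.26)]
mat [([214.3, 348.0], 0.63), ([310.7, 260.5], 0.36)]
top [[623.9399019328343, 0.0, 318.120124298087], [0.0, 623.9399019328343, 239.8010273908263], [0.0, 0.0, 1.0]] [[-0.0076, -0.9873, 0.1586, 0.3215], [-1.0, 0.0084, 0.0045, 0.0037], [-0.0058, -0.1586, -0.9873, 1.5352], [0.0, 0.0, 0.0, 1.0]]
rack [([212.9, 450.5], 0.59)]
cover [([199.9, 335.3], 0.71)]
stand [([232.7, 446.7], 0.79)]
easel [([223.9, 334.4], 0.96), ([355.2, 183.0], 0.39)]
tray [([235.3, 216.1], 0.65)]
deck [([231.6, 221.1], 0.95)]
tray_lever [([234.7, 222.0], 0.57)]
mat [([289.2, 317.1], 0.96)]
```

View pics/scene0.png

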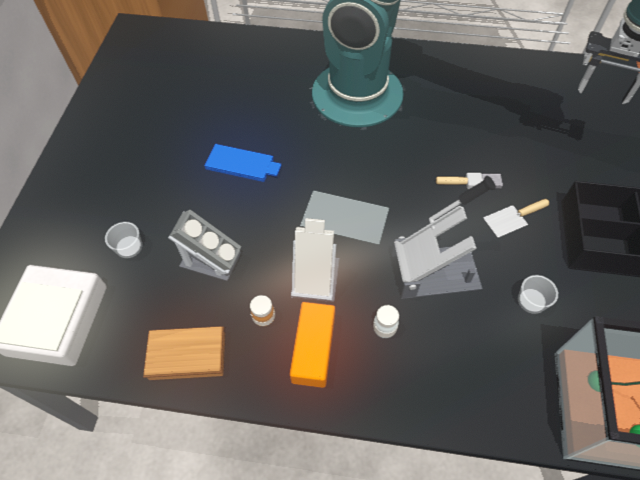

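View pics/top0.png

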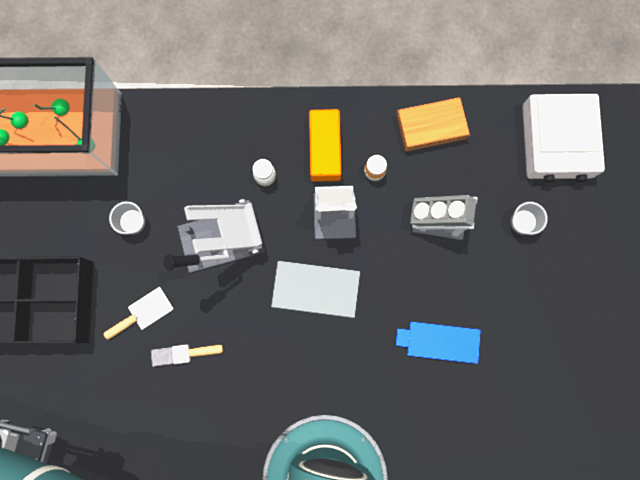

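The scene shows the rack with white caps at about (205,240), the white cover on its easel at (315,255) and the raised tray at (435,245), with the lever grip at (480,190). The mat is at (345,215). Two things are shaped like the cover. The one at scene (240,162) is blue, so it is not meant; the one at scene (315,255) is white on the easel and fits the description. Next is one enlarged crop to confirm it and read keypoints.

```bash
python3 - <<'E'
import cv2,numpy as np
rows=[]
for c,cs in [('scene',[(163,203),(270,212),(384,170)]),('top',[(403,177),(295,167),(160,190)])]:
    im=cv2.imread(f'pics/{c}0.png'); t=[]
    for (u,v),(w,h) in zip(cs,[(85,96),(85,96),(110,96)]):
        if c=='scene' and u==384: h=128
        k=cv2.resize(im[v:v+h,u:u+w],(266,300),interpolation=cv2.INTER_CUBIC)
        for g in range((u//20+1)*20,u+w,20):
            x=int((g-u+.5)*266/w); cv2.line(k,(x,0),(x,300),(0,200,255),1); cv2.putText(k,str(g),(x+1,9),0,.33,(0,255,0),1)
        for g in range((v//20+1)*20,v+h,20):
            y=int((g-v+.5)*300/h); cv2.line(k,(0,y),(266,y),(0,200,255),1); cv2.putText(k,str(g),(0,y-1),0,.33,(0,255,0),1)
        t.append(k)
    rows.append(np.hstack(t))
cv2.imwrite('pics/m.png',np.vstack(rows))
E
```

```text
(no output)
```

View pics/m.png

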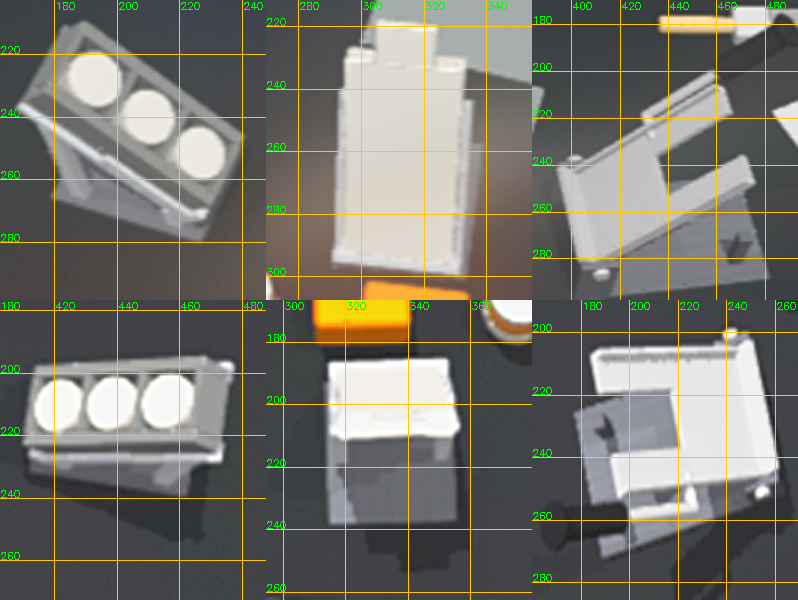

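The crop confirms the white cover, with its tab at scene (315,220) and its lower end at row 295. It also shows the three caps at scene (192,228), (210,240) and (227,252), and the tray with its hinge on the -y side. Now I'll fit the poses.

```bash
cat > h.py <<'E'
import numpy as np,cv2
from scipy.optimize import least_squares
from scipy.spatial.transform import Rotation as R
CAM={'scene':(532.8454,323.976,233.524,np.array([[-0.1446,0.8426,-0.5188,1.2002],[0.9894,0.1189,-0.0828,0.0826],[-0.0082,-0.5253,-0.8509,1.1403]])),
'top':(623.94,318.12,239.801,np.array([[-0.0076,-0.9873,0.1586,0.3215],[-1,0.0084,0.0045,0.0037],[-0.0058,-0.1586,-0.9873,1.5352]]))}
def proj(c,P):
    f,cx,cy,E=CAM[c]; q=(np.atleast_2d(P)-E[:,3])@E[:,:3]
    return np.c_[f*q[:,0]/q[:,2]+cx,f*q[:,1]/q[:,2]+cy]
def tri(uv):  # {'scene':(u,v),...}
    r=least_squares(lambda p:np.concatenate([(proj(c,p)[0]-np.array(x)) for c,x in uv.items()]),[.55,0,.1]); return r.x, np.abs(r.fun).max()
def slope(pos,yaw,ang,x0,z0):  # frame: origin at ledge corner, x down slope, z out of plate
    Rz=R.from_euler('z',yaw); Rm=Rz*R.from_euler('y',ang)
    return Rm, np.array([pos[0],pos[1],0])+Rz.apply([x0,0,z0])
E
python3 - <<'E'
from h import *
from bench import ctrl
print([a for a in dir(ctrl) if a[0]!='_'])
caps={}
for c,(u,v,w,h) in {'scene':(175,212,65,55),'top':(408,190,65,35)}.items():
    im=cv2.imread(f'pics/{c}0.png')[v:v+h,u:u+w]; m=(im.min(2)>205).astype('uint8')
    n,l,s,ct=cv2.connectedComponentsWithStats(m); 
    k=sorted([(ct[i][0]+u,ct[i][1]+v,s[i][4]) for i in range(1,n) if s[i][4]>60]); print(c,np.round(k,1).tolist()); caps[c]=k
if len(caps['scene'])==3==len(caps['top']):
    for a,b in zip(caps['scene'],caps['top'][::-1]): print(tri({'scene':a[:2],'top':b[:2]}))
# cover outer-face corners
sc=[(295,232),(333.6,231),(292,294)]; 
# tray lip tips/hinge
print('lip far -x',tri({'scene':(472,237),'top':(185,206.6)}),'lip near',tri({'scene':(459.7,200.7),'top':(195,252.4)}),tri({'scene':(459.7,200.7),'top':(185,206.6)}))
print('hinge',tri({'scene':(395.6,240.4),'top':(260.5,244.4)}),tri({'scene':(404.7,281.8),'top':(246.8,202.2)}))
print('collar',tri({'scene':(486.6,186),'top':(166.6,263)}))
for yaw in (0,):
    Rm,o=slope((.56,-.03),yaw,np.radians(65),.05,.03)
    P=o+Rm.apply([[-168,-40,16],[-168,40,16],[0,-40,16],[0,40,16],[-198,0,16]]*np.array(.001))
    print(P.round(3).tolist()); print(proj('scene',P).round(),proj('top',P).round())
E
```

```text
['Unreachable', 'finish_job', 'grasp_offset']
scene [[192.7, 227.8, 207.0], [193.2, 251.7, 67.0], [209.9, 240.0, 197.0], [226.2, 251.5, 187.0]]
top [[421.1, 210.3, 190.0], [438.3, 209.6, 203.0], [456.2, 208.9, 223.0]]
lip far -x (array([0.60699079, 0.29205428, 0.22281792]), np.float64(1.6133462260603437)) lip near (array([0.50944232, 0.27049748, 0.20795726]), np.float64(1.9373999470306558)) (array([0.58669334, 0.25936737, 0.31395842]), np.float64(7.926723176410263))
hinge (array([0.54620528, 0.14679535, 0.07532758]), np.float64(0.05058054841362036)) (array([0.64922829, 0.17754127, 0.07334248]), np.float64(1.3155154515318372))
collar (array([0.48337395, 0.32238015, 0.23521284]), np.float64(2.807410783227624))
[[0.554, -0.07, 0.189], [0.554, 0.01, 0.189], [0.625, -0.07, 0.037], [0.625, 0.01, 0.037], [0.541, -0.03, 0.216]]
[[301. 204.]
 [338. 209.]
 [299. 266.]
 [333. 270.]
 [320. 194.]] [[355. 232.]
 [318. 233.]
 [351. 214.]
 [318. 215.]
 [337. 236.]]
```

```bash
cat >> h.py <<'E'
def fit(model,obs,p0,build):
    # obs: list of (cam,u,v,modelidx)
    def res(p):
        Rm,o=build(p); W=o+Rm.apply(np.array(model)*1e-3)
        return np.concatenate([proj(c,W[i])[0]-[u,v] for c,u,v,i in obs])
    r=least_squares(res,p0,loss='soft_l1',f_scale=2.); return r.x,res(r.x).reshape(-1,2)
E
python3 - <<'E'
from h import *
import json
# rack caps: slope frame, rack origin at (-76,0,0)
m=[[-76-49,0,33],[-76,0,33],[-76+49,0,33]]
obs=[('scene',192.7,227.8,0),('scene',209.9,240,1),('scene',226.2,251.5,2),('top',456.2,208.9,0),('top',438.3,209.6,1),('top',421.1,210.3,2)]
b=lambda p:slope(p[:2],p[2],np.pi/4,.06,.03)
p,r=fit(m,obs,[.55,-.3,1.57],b); print('stand',p.round(4),r.round(1).tolist())
m=[[-168,-40,16],[-168,40,16],[0,-40,16],[0,40,16]]
# scene left = -y
obs=[('scene',295.2,228,0),('scene',333.9,231,1),('scene',292,292,2),('scene',331.3,295.7,3)]
b=lambda p:slope(p[:2],p[2],np.radians(65),.05,.03)
p,r=fit(m,obs,[.6,-.03,0],b); print('cover',p.round(4),r.round(1).tolist())
Rm,o=b(p); W=o+Rm.apply(np.array(m)*1e-3); print(W.round(3).tolist(),proj('top',W).round(1).tolist())
m=[[-172,-52,8],[-172,52,8],[0,-52,8],[0,52,8]]
obs=[('scene',459.7,200.7,0),('scene',472,237,1),('scene',395.6,240.4,2),('scene',404.7,281.8,3),('top',195,252.4,0),('top',185,206.6,1),('top',260.5,244.4,2),('top',246.8,202.2,3)]
b=lambda p:slope(p[:2],p[2],p[3],.085,.065)
p,r=fit(m,obs,[.6,.25,-1.3,.8],b); print('tray',p.round(4),r.round(1).tolist())
Rm,o=b(p); print(o+Rm.apply([-.21,-.068,.009]))
for c,uv in (('scene',(345,214)),('top',(316.8,289.5))):
    f,cx,cy,E=CAM[c]; d=E[:,:3]@[(uv[0]-cx)/f,(uv[1]-cy)/f,1]; print('mat',E[:,3]+d*(.004-E[2,3])/d[2])
E
```

```text
stand [ 0.6165 -0.3005  1.3983] [[0.3, -0.7], [0.3, -0.7], [0.5, -0.5], [0.3, -0.7], [0.2, -0.7], [0.4, -0.7]]
cover [ 0.623  -0.0309  0.0389] [[0.3, 1.2], [-0.7, 1.5], [2.9, -1.1], [-1.6, -1.5]]
[[0.618, -0.071, 0.189], [0.615, 0.009, 0.189], [0.689, -0.068, 0.037], [0.686, 0.012, 0.037]] [[354.6, 203.6], [318.3, 205.2], [349.8, 188.7], [317.3, 190.3]]
tray [ 0.5699  0.2515 -1.2812  0.7683] [[-0.8, 5.1], [0.8, 9.9], [1.2, 1.1], [2.1, -0.8], [4.5, 0.6], [2.1, 1.7], [-1.1, 0.4], [0.6, 1.7]]
[0.4876908  0.28935859 0.21740318]
mat [0.44167183 0.01688015 0.004     ]
mat [0.44396618 0.01485518 0.004     ]
```

```bash
cat >> h.py <<'E'
def frame(y,z):  # tool rotation from y,z axes
    y,z=np.array(y,float),np.array(z,float); z/=np.linalg.norm(z); y-=z*(y@z); y/=np.linalg.norm(y)
    return R.from_matrix(np.c_[np.cross(y,z),y,z])
def chain(targets,start=None,dec=3):
    """targets: list of (pos,Rot); prints per call rel shift (units of 50mm) + rotvec deg"""
    if start is None:
        from bench import telemetry
        s=telemetry.observe(); p,Q=np.array(s['tool_pos']),R.from_quat(s['orientation'])
        print('t',s['time'],'pos',p.round(4),'gap',round(s['finger_gap'],4),'grip',round(s['grip_force'],1),'F',np.round(s['ft_force'],1),'q',np.round(s['qpos'],2))
    else: p,Q=start
    for tp,tQ in targets:
        d=np.round(Q.inv().apply(np.array(tp)-p)/.05,dec); w=np.round(np.degrees((Q.inv()*tQ).as_rotvec()),1)
        print([*map(float,d)],[*map(float,w)], 'dist',round(float(np.linalg.norm(d))*.05,3),'ang',round(float(np.linalg.norm(w)),1))
        p=p+Q.apply(d*.05); Q=Q*R.from_rotvec(np.radians(w))
def err(p,Q):
    pass
COV=[.623,-.031,.02]; STD=[.6165,-.3005,1.3983]; TRY=[.57,.2515,-1.2812,.7683]
def cover_slope(): return slope(COV[:2],COV[2],np.radians(65),.05,.03)
def stand_slope(): return slope(STD[:2],STD[2],np.pi/4,.06,.03)
def tray_slope(a=None): return slope(TRY[:2],TRY[2],TRY[3] if a is None else a,.085,.065)
def tool_in(sl,pos_mm,ysign=1): # tool z along slope x, tool y along ysign*slope z, TCP at pos
    Rm,o=sl; ax=Rm.as_matrix(); return o+Rm.apply(np.array(pos_mm)*1e-3), frame(ysign*ax[:,2],ax[:,0])
E
python3 - <<'E'
from h import *
from bench import telemetry
s=telemetry.observe(); Q0=R.from_quat(s['orientation'])
g=tool_in(cover_slope(),[-290,0,12])
print(g[0],g[1].as_matrix().round(2).tolist())
mid=(np.array([.38,.30,.36]), Q0)
chain([mid,g])
E
```

```text
[ 0.56132873 -0.03223359  0.29790068] [[-0.02, 0.91, 0.42], [1.0, 0.02, 0.01], [0.0, 0.42, -0.91]]
t 0.9 pos [0.143  0.6084 0.2055] gap 0.094 grip 0.0 F [0.1 0.4 0.6] q [-1.38  0.42 -0.01  1.61  0.    1.11 -0.05]
[-6.026, -4.921, -3.091] [0.0, 0.0, 0.0] dist 0.419 ang 0.0
[-5.05, -5.639, 1.243] [-21.2, -16.5, 74.4] dist 0.384 ang 79.1
```

Emit:
servo_tool(
  plan=[
    [94,-6.03,-4.92,-3.09,0,0,0],
    [94,-6.03,-4.92,-3.09,0,0,0],
    [94,-6.03,-4.92,-3.09,0,0,0],
    [94,-6.03,-4.92,-3.09,0,0,0],
    [94,-6.03,-4.92,-3.09,0,0,0],
    [94,-6.03,-4.92,-3.09,0,0,0],
    [94,-6.03,-4.92,-3.09,0,0,0],
    [94,-6.03,-4.92,-3.09,0,0,0],
    [94,-6.03,-4.92,-3.09,0,0,0],
    [94,-6.03,-4.92,-3.09,0,0,0],
  ],
)

```text
time: 1.9
tool_pos: [0.382, 0.298, 0.3613]
orientation: [0.117, 0.993, 0.001, 0.001]
ft_force: [-0.9, 0.6, 0.1]
finger_gap: 0.094
grip_force: 0.0
```

Emit:
servo_tool(
  plan=[
    [94,-5.05,-5.64,1.24,-21.2,-16.5,74.4],
    [94,-5.05,-5.64,1.24,-21.2,-16.5,74.4],
    [94,-5.05,-5.64,1.24,-21.2,-16.5,74.4],
    [94,-5.05,-5.64,1.24,-21.2,-16.5,74.4],
    [94,-5.05,-5.64,1.24,-21.2,-16.5,74.4],
    [94,-5.05,-5.64,1.24,-21.2,-16.5,74.4],
    [94,-5.05,-5.64,1.24,-21.2,-16.5,74.4],
    [94,-5.05,-5.64,1.24,-21.2,-16.5,74.4],
    [94,-5.05,-5.64,1.24,-21.2,-16.5,74.4],
    [94,-5.05,-5.64,1.24,-21.2,-16.5,74.4],
  ],
)

```text
time: 2.9
tool_pos: [0.561, -0.0315, 0.297]
orientation: [0.686, 0.695, 0.155, 0.151]
ft_force: [-0.0, 0.4, -0.5]
finger_gap: 0.0941
grip_force: 0.0
```

```bash
python3 - <<'E'
from h import *
from bench import imaging
r=imaging.read_camera('wrist'); cv2.imwrite('pics/w1.png',r['color'][:,:,::-1]); np.savez('w1',K=r['intrinsics'],E=r['extrinsics'])
print(r['intrinsics'].round(1).tolist(),r['extrinsics'].round(4).tolist())
K,E=r['intrinsics'],r['extrinsics']
Rm,o=cover_slope(); P=o+Rm.apply(np.array([[-198,-20,16],[-198,20,16],[-168,-40,16],[-168,40,16]])*1e-3)
q=(P-E[:3,3])@E[:3,:3]; print((q[:,:2]/q[:,2:]*K[0,0]+K[:2,2]).round(1).tolist())
chain([tool_in(cover_slope(),[-290,0,12])])
E
```

```text
[[387.6, 0.0, 312.0], [0.0, 387.6, 236.7], [0.0, 0.0, 1.0]] [[0.9065, -0.1032, 0.4095, 0.4839], [0.0124, -0.9627, -0.2702, 0.0482], [0.4221, 0.25, -0.8714, 0.4606], [0.0, 0.0, 0.0, 1.0]]
[[318.3, 266.6], [318.2, 214.3], [317.7, 276.5], [317.6, 180.5]]
t 2.95 pos [ 0.561  -0.0309  0.2972] gap 0.0941 grip 0.0 F [0.7 0.9 0.8] q [-0.58 -0.04  0.58  2.02  0.02  0.72  0.  ]
[-0.027, 0.012, -0.011] [-0.0, 0.0, -0.2] dist 0.002 ang 0.2
```

View pics/w1.png

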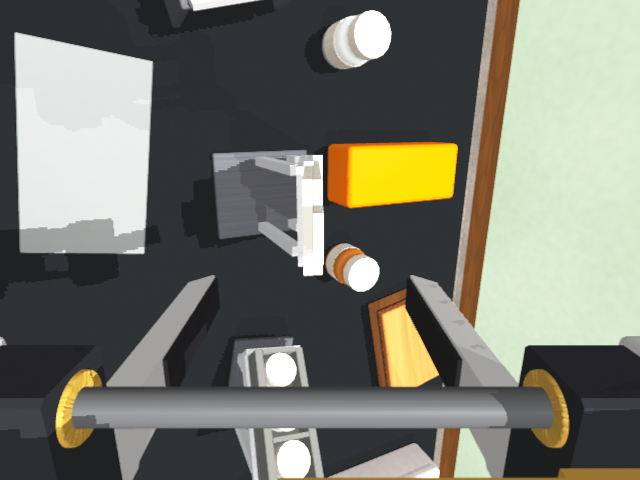

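The wrist view shows the cover edge-on at cols 298-323, rows 155-275, between the mat and the orange box. I'll enlarge it.

```bash
python3 - <<'E'
import cv2
im=cv2.imread('pics/w1.png')[140:290,240:340]; k=cv2.resize(im,None,fx=4,fy=4,interpolation=cv2.INTER_CUBIC)
for g in range(10,150,20): cv2.putText(k,str(g+140),(0,4*g+4),0,.4,(0,255,0),1); cv2.line(k,(30,4*g+2),(40,4*g+2),(0,255,0),1)
for g in range(10,100,10): cv2.putText(k,str(g+240),(4*g-8,10),0,.35,(0,255,0),1); cv2.line(k,(4*g+2,12),(4*g+2,20),(0,255,0),1)
cv2.imwrite('pics/w1c.png',k)
E
```

```text
(no output)
```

View pics/w1c.png

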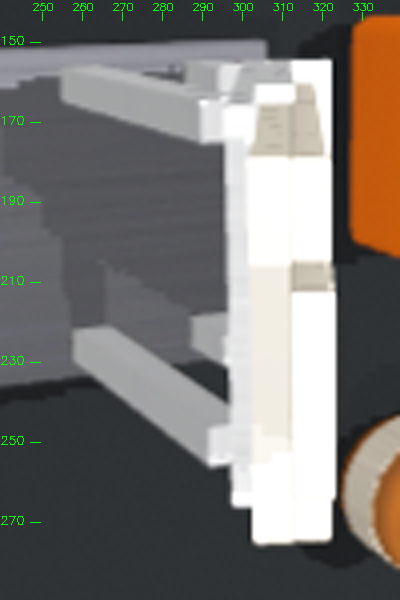

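The plate's outer face is at col 322, about 4 px from prediction, and its body spans rows 178-274, so the cover is about +3.5 mm in x and +2 mm in y. I'll check the rack from the same picture and compute the grasp moves.

```bash
sed -i 's/^COV=.*/COV=[.6265,-.029,.02]; STD=[.6165,-.3005,1.3983]; TRY=[.57,.2515,-1.2812,.7683]/' h.py; python3 - <<'E'
from h import *
d=np.load('w1.npz');K,E=d['K'],d['E']
Rm,o=stand_slope(); P=o+Rm.apply(np.array([[-125,0,33],[-76,0,33],[-27,0,33]])*1e-3)
q=(P-E[:3,3])@E[:3,:3]; print('pred caps',(q[:,:2]/q[:,2:]*K[0,0]+K[:2,2]).round(1).tolist())
im=cv2.imread('pics/w1.png')[345:480,255:320]; m=(im.min(2)>225).astype('uint8'); n,l,s,ct=cv2.connectedComponentsWithStats(m); print([(ct[i]+[255,345]).round(1).tolist()+s[i][2:].tolist() for i in range(1,n) if s[i][4]>100])
c=cover_slope()
g=tool_in(c,[-172,0,12]); g0=tool_in(c,[-215,0,12]); up=tool_in(c,[-232,0,22])
st=stand_slope()
pre=tool_in(st,[-174,0,39+80])
hi=(np.array([.50,-.20,.42]),pre[1])
print('pre',pre[0],'seat',tool_in(st,[-164,0,39])[0])
chain([g0,g,up,hi,pre])
E
```

```text
pred caps [[294.2, 460.9], [287.6, 413.0], [281.6, 369.8]]
[[280.5, 369.1, 30, 33, 807], [293.2, 459.4, 33, 38, 1044]]
pre [ 0.62012322 -0.27970415  0.23718229] seat [ 0.61162736 -0.32846705  0.17354268]
t 2.95 pos [ 0.561  -0.0309  0.2972] gap 0.0941 grip 0.0 F [0.7 0.9 0.8] q [-0.58 -0.04  0.58  2.02  0.02  0.72  0.  ]
[0.013, 0.077, 1.519] [-0.0, 0.0, -0.2] dist 0.076 ang 0.2
[0.0, -0.0, 0.86] [-0.0, 0.0, -0.0] dist 0.043 ang 0.0
[-0.0, 0.2, -1.2] [-0.0, 0.0, -0.0] dist 0.061 ang 0.0
[-3.372, -0.404, -3.947] [-16.7, 45.5, -65.0] dist 0.26 ang 81.1
[-2.641, -3.402, 1.769] [-0.0, 0.0, -0.0] dist 0.233 ang 0.0
```

Emit:
servo_tool(
  plan=[
    [94,0.01,0.08,0.6,0,0,0],
    [94,0.01,0.08,1.2,0,0,0],
    [94,0.01,0.08,1.5,0,0,0],
    [94,0.01,0.08,1.8,0,0,0],
    [94,0.01,0.08,2.1,0,0,0],
    [94,0.01,0.08,2.38,0,0,0],
    [94,0.01,0.08,2.38,0,0,0],
    [5,0.01,0.08,2.38,0,0,0],
    [5,0.01,0.08,2.38,0,0,0],
    [5,0.01,0.08,2.38,0,0,0],
  ],
  newtons=30,
)

```text
time: 3.95
tool_pos: [0.6155, -0.0306, 0.1926]
orientation: [0.683, 0.697, 0.155, 0.152]
ft_force: [-1.0, -0.9, -0.8]
finger_gap: 0.0734
grip_force: 0.0
```

Emit:
servo_tool(
  plan=[
    [5,0,0,0,0,0,0],
    [5,0,0,0,0,0,0],
    [5,0,0,0,0,0,0],
    [5,0,0,-0.1,0,0,0],
    [5,0,0.04,-0.3,0,0,0],
    [5,0,0.08,-0.5,0,0,0],
    [5,0,0.1,-0.8,0,0,0],
    [5,0,0.15,-1.0,0,0,0],
    [5,0,0.2,-1.2,0,0,0],
    [5,0,0.2,-1.2,0,0,0],
  ],
)

```text
time: 4.95
tool_pos: [0.5996, -0.031, 0.2522]
orientation: [0.683, 0.697, 0.155, 0.152]
ft_force: [0.3, 0.8, 0.4]
finger_gap: 0.0052
grip_force: 0.0
```

The fingers close more slowly than I assumed, so this grasp missed. I'll check that the cover is undisturbed.

```bash
python3 - <<'E'
from h import *
from bench import imaging
a=cv2.imread('pics/scene0.png'); b=imaging.read_camera('scene')['color'][:,:,::-1]; 
r=imaging.read_camera('wrist'); w=r['color'][:,:,::-1]
K,E=r['intrinsics'],r['extrinsics']
Rm,o=cover_slope(); P=o+Rm.apply(np.array([[-168,-40,16],[-168,40,16],[-168,-40,8],[-168,40,8]])*1e-3)
q=(P-E[:3,3])@E[:3,:3]; uv=(q[:,:2]/q[:,2:]*K[0,0]+K[:2,2]); print(uv.round(1).tolist())
k=np.hstack([cv2.resize(x[190:310,250:380],(390,360),interpolation=cv2.INTER_CUBIC) for x in (a,b)])
u,v=uv.mean(0).astype(int); cw=w[max(0,v-90):v+90,u-100:u+100].copy()
for p in uv: cv2.circle(cw,tuple((p-[u-100,max(0,v-90)]).astype(int)),2,(0,0,255),-1)
c=np.zeros((600,780,3),'uint8'); c[:360]=k; cw=cv2.resize(cw,None,fx=1.33,fy=1.33); c[360:360+cw.shape[0],:cw.shape[1]]=cw[:240,:780]
cv2.imwrite('pics/c2.png',c)
chain([tool_in(cover_slope(),[-172,0,12])])
E
```

```text
[[300.8, 304.4], [299.9, 189.7], [289.3, 304.4], [287.3, 189.7]]
t 5.05 pos [ 0.5991 -0.031   0.2505] gap 0.0051 grip 0.0 F [-0.2  0.3 -1. ] q [-0.57  0.11  0.62  2.01 -0.15  0.61  0.16]
[0.029, -0.22, 1.211] [-0.0, 0.0, -0.0] dist 0.062 ang 0.0
```

View pics/c2.png

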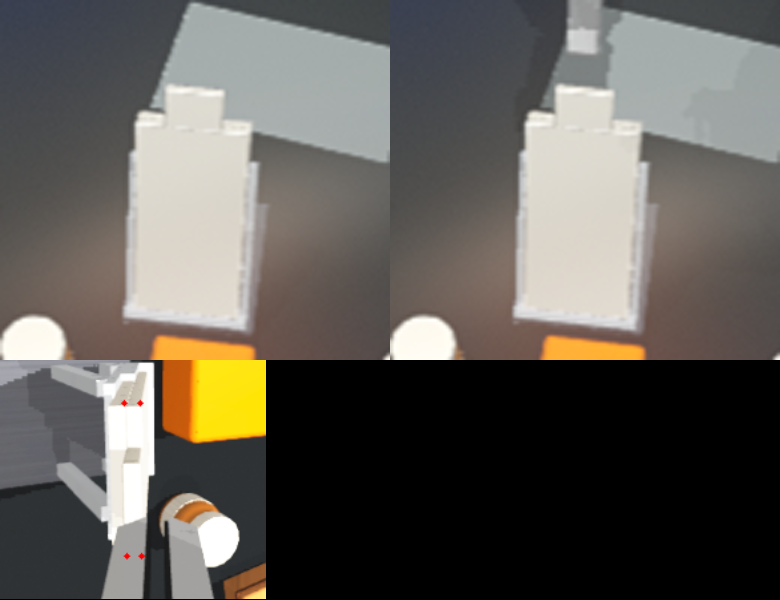

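Emit:
servo_tool(
  plan=[
    [50,0,-0.1,0,0,0,0],
    [50,0,-0.19,0,0,0,0],
    [50,0.03,-0.19,0,0,0,0],
    [50,0.03,-0.19,0,0,0,0],
    [50,0.03,-0.19,0.1,0,0,0],
    [50,0.03,-0.19,0.3,0,0,0],
    [50,0.03,-0.19,0.6,0,0,0],
    [50,0.03,-0.19,0.9,0,0,0],
    [50,0.03,-0.19,1.2,0,0,0],
    [5,0.03,-0.19,1.2,0,0,0],
  ],
)

```text
time: 6.05
tool_pos: [0.6154, -0.0295, 0.1895]
orientation: [0.684, 0.697, 0.153, 0.151]
ft_force: [-0.5, 1.2, -0.2]
finger_gap: 0.0451
grip_force: 0.0
```

Emit:
servo_tool(
  plan=[
    [0,0,0,0,0,0,0],
    [0,0,0,0,0,0,0],
    [0,0,0,0,0,0,0],
    [0,0,0,0,0,0,0],
    [0,0,0,0,0,0,0],
    [0,0,0,0,0,0,0],
    [0,0,0,0,0,0,0],
    [0,0,0,0,0,0,0],
    [0,0,0,0,0,0,0],
    [0,0,0,0,0,0,0],
  ],
  newtons=30,
)

```text
time: 7.05
tool_pos: [0.6157, -0.0292, 0.1923]
orientation: [0.684, 0.697, 0.154, 0.152]
ft_force: [-4.5, -0.7, 6.4]
finger_gap: 0.008
grip_force: 30.0
```

```bash
python3 - <<'E'
from h import *
c=cover_slope(); Rm,o=c
from bench import telemetry
s=telemetry.observe(); print('TCP in cover slope mm',(Rm.inv().apply(np.array(s['tool_pos'])-o)*1e3).round(1), s['wrist_torque'])
up=tool_in(c,[-232,0,22]);st=stand_slope()
pre=tool_in(st,[-174,0,39+70]); hi=(np.array([.50,-.20,.42]),pre[1])
chain([up,hi,pre])
E
```

```text
TCP in cover slope mm [-172.8   -0.    13.5] [-0.03073621  1.16794982  0.0865291 ]
t 7.05 pos [ 0.6157 -0.0292  0.1923] gap 0.008 grip 30.0 F [-4.5 -0.7  6.4] q [-0.5   0.23  0.57  2.04 -0.31  0.49  0.29]
[-0.0, 0.17, -1.184] [-0.0, 0.0, -0.0] dist 0.06 ang 0.0
[-3.371, -0.404, -3.948] [-16.7, 45.5, -65.0] dist 0.26 ang 81.1
[-2.642, -3.602, 1.769] [-0.0, 0.0, -0.0] dist 0.24 ang 0.0
```

Gripped at 8 mm. Lift it, then carry it to the hover pose.

Emit:
servo_tool(
  plan=[
    [0,0,0.02,-0.1,0,0,0],
    [0,0,0.04,-0.25,0,0,0],
    [0,0,0.06,-0.4,0,0,0],
    [0,0,0.1,-0.6,0,0,0],
    [0,0,0.13,-0.8,0,0,0],
    [0,0,0.17,-1.0,0,0,0],
    [0,0,0.17,-1.2,0,0,0],
    [0,0,0.17,-1.6,0,0,0],
    [0,0,0.17,-2.2,0,0,0],
    [0,0,0.17,-2.8,0,0,0],
  ],
)

```text
time: 8.05
tool_pos: [0.5635, -0.0307, 0.3236]
orientation: [0.684, 0.697, 0.154, 0.152]
ft_force: [-0.5, 0.5, -1.7]
finger_gap: 0.0079
grip_force: 30.0
```

Emit:
servo_tool(
  plan=[
    [0,-0.3,-0.04,-0.22,-1.7,4.5,-6.5],
    [0,-0.7,-0.08,-0.46,-3.3,9.1,-13],
    [0,-1.0,-0.12,-0.7,-5,13.7,-19.5],
    [0,-1.35,-0.16,-0.94,-6.7,18.2,-26],
    [0,-1.7,-0.2,-1.18,-8.4,22.8,-32.5],
    [0,-2.0,-0.24,-1.42,-10,27.3,-39],
    [0,-2.4,-0.28,-1.66,-11.7,31.9,-45.5],
    [0,-2.7,-0.32,-1.9,-13.4,36.4,-52],
    [0,-3.0,-0.36,-2.14,-15,41,-58.5],
    [0,-3.37,-0.4,-2.35,-16.7,45.5,-65],
  ],
)

```text
time: 9.05
tool_pos: [0.5015, -0.194, 0.4186]
orientation: [0.272, 0.903, 0.326, 0.064]
ft_force: [0.3, 2.5, 0.2]
finger_gap: 0.0077
grip_force: 30.0
```

```bash
python3 - <<'E'
from h import *
st=stand_slope()
chain([tool_in(st,[-174,0,39+70])])
E
```

```text
t 9.05 pos [ 0.5015 -0.194   0.4186] gap 0.0077 grip 30.0 F [0.3 2.5 0.2] q [-0.17  0.32  1.12  1.63 -0.89  1.71  1.98]
[-3.203, -2.476, 2.601] [-5.6, 12.3, -19.1] dist 0.241 ang 23.4
```

Emit:
servo_tool(
  plan=[
    [0,-0.3,-0.2,0.1,-1.4,3,-4.7],
    [0,-0.6,-0.4,0.3,-2.8,6,-9.5],
    [0,-0.9,-0.7,0.6,-4.2,9,-14.3],
    [0,-1.3,-1.0,0.9,-5.6,12.3,-19.1],
    [0,-1.7,-1.3,1.2,-5.6,12.3,-19.1],
    [0,-2.1,-1.6,1.6,-5.6,12.3,-19.1],
    [0,-2.5,-1.9,2.0,-5.6,12.3,-19.1],
    [0,-2.9,-2.2,2.3,-5.6,12.3,-19.1],
    [0,-3.2,-2.48,2.6,-5.6,12.3,-19.1],
    [0,-3.2,-2.48,2.6,-5.6,12.3,-19.1],
  ],
)

```text
time: 10.05
tool_pos: [0.6185, -0.2871, 0.2263]
orientation: [0.083, 0.92, 0.381, 0.032]
ft_force: [-1.0, -0.5, -1.7]
finger_gap: 0.0074
grip_force: 30.0
```

```bash
python3 - <<'E'
from h import *
from bench import imaging
st=stand_slope()
chain([tool_in(st,[-174,0,39+70])])
E
```

```text
t 10.05 pos [ 0.6185 -0.2871  0.2263] gap 0.0074 grip 30.0 F [-1.  -0.5 -1.7] q [ 0.28  0.89  0.79  1.24 -1.11  1.87  2.46]
[-0.005, 0.06, -0.047] [-0.0, 0.0, -0.4] dist 0.004 ang 0.4
```

```bash
python3 - <<'E'
from h import *
st=stand_slope()
chain([tool_in(st,[-165,0,55]),tool_in(st,[-165,0,42])])
E
```

```text
t 10.05 pos [ 0.6185 -0.2871  0.2263] gap 0.0074 grip 30.0 F [-1.  -0.5 -1.7] q [ 0.28  0.89  0.79  1.24 -1.11  1.87  2.46]
[-0.012, -1.02, 0.134] [-0.0, 0.0, -0.4] dist 0.051 ang 0.4
[-0.0, -0.26, -0.0] [-0.0, 0.0, 0.0] dist 0.013 ang 0.0
```

Emit:
servo_tool(
  plan=[
    [0,-0.01,0,0.13,0,0,-0.4],
    [0,-0.01,-0.2,0.13,0,0,-0.4],
    [0,-0.01,-0.4,0.13,0,0,-0.4],
    [0,-0.01,-0.6,0.13,0,0,-0.4],
    [0,-0.01,-0.8,0.13,0,0,-0.4],
    [0,-0.01,-0.95,0.13,0,0,-0.4],
    [0,-0.01,-1.05,0.13,0,0,-0.4],
    [0,-0.01,-1.1,0.13,0,0,-0.4],
    [0,-0.01,-1.1,0.13,0,0,-0.4],
    [0,-0.01,-1.1,0.13,0,0,-0.4],
  ],
)

```text
time: 11.05
tool_pos: [0.6132, -0.321, 0.1862]
orientation: [0.079, 0.921, 0.38, 0.036]
ft_force: [-0.1, -0.3, -1.1]
finger_gap: 0.0078
grip_force: 30.0
```

```bash
python3 - <<'E'
from h import *
from bench import imaging,telemetry
st=stand_slope(); Rm,o=st
s=telemetry.observe(); print((Rm.inv().apply(np.array(s['tool_pos'])-o)*1e3).round(1), s['wrist_torque'])
a=imaging.read_camera('scene')['color'][:,:,::-1].copy(); b=imaging.read_camera('top')['color'][:,:,::-1].copy()
p=np.array(s['tool_pos'])
# predicted rack rim corners and cover skirt bottom corners (rel TCP)
z0=(Rm.inv().apply(p-o)*1e3)
rk=o+Rm.apply(np.array([[x,y,35] for x,y in ((-152,-32),(-152,32),(0,32),(0,-32))])*1e-3)
cv_=o+Rm.apply((z0+np.array([[x,y,4-0] for x,y in ((4.8,-40),(4.8,40),(172.8,40),(172.8,-40))]))*1e-3)
out=[]
for im,c in ((a,'scene'),(b,'top')):
    k=proj(c,rk).mean(0).astype(int); x0,y0=k-[65,60]; cr=cv2.resize(im[y0:y0+120,x0:x0+130],None,fx=3,fy=3,interpolation=cv2.INTER_CUBIC)
    for P,col in ((rk,(0,0,255)),(cv_,(0,200,0))):
        cv2.polylines(cr,[((proj(c,P)-[x0,y0]+.5)*3).astype(np.int32)],True,col,1)
    out.append(cr)
cv2.imwrite('pics/s3.png',np.hstack(out))
chain([tool_in(st,[-165,0,39])])
E
```

```text
[-167.6   -0.3   53.4] [-0.98002676  0.12078766 -0.03739596]
t 11.15 pos [ 0.6132 -0.3209  0.1863] gap 0.0078 grip 30.0 F [ 0.  -0.3 -1.9] q [ 0.34  0.96  0.77  1.21 -1.11  1.86  2.52]
[0.007, -0.289, 0.052] [-0.1, 0.2, 0.2] dist 0.015 ang 0.3
```

View pics/s3.png

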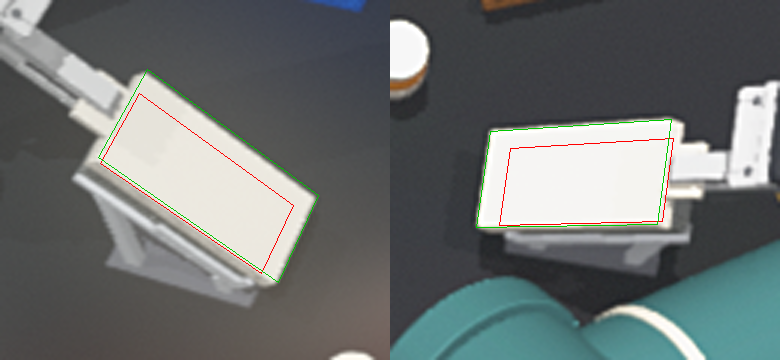

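The cover hovers about 15 mm above the rack, and my outline (green) matches its edges, so it is aligned. Now seating it.

Emit:
servo_tool(
  plan=[
    [0,0.01,-0.05,0.05,0,0.1,0.1],
    [0,0.01,-0.1,0.05,0,0.1,0.1],
    [0,0.01,-0.14,0.05,0,0.1,0.1],
    [0,0.01,-0.18,0.05,0,0.1,0.1],
    [0,0.01,-0.21,0.05,0,0.1,0.1],
    [0,0.01,-0.24,0.05,0,0.1,0.1],
    [0,0.01,-0.27,0.05,0,0.1,0.1],
    [0,0.01,-0.29,0.05,0,0.1,0.1],
    [0,0.01,-0.31,0.05,0,0.1,0.1],
    [0,0.01,-0.31,0.05,0,0.1,0.1],
  ],
)

```text
time: 12.15
tool_pos: [0.6113, -0.329, 0.1745]
orientation: [0.078, 0.92, 0.382, 0.034]
ft_force: [-3.0, 7.4, 8.7]
finger_gap: 0.0078
grip_force: 30.0
```

```bash
python3 - <<'E'
from h import *
from bench import telemetry
st=stand_slope(); Rm,o=st
s=telemetry.observe(); print((Rm.inv().apply(np.array(s['tool_pos'])-o)*1e3).round(1), np.round(s['wrist_torque'],2), 'F slope',Rm.inv().apply(s['ft_force']).round(1))
chain([tool_in(st,[-165,0,39])])
E
```

```text
[-165.1    0.2   39.3] [2.45 0.36 0.67] F slope [-1.4  4.2 10.9]
t 12.15 pos [ 0.6113 -0.329   0.1745] gap 0.0078 grip 30.0 F [-3.   7.4  8.7] q [ 0.35  0.98  0.77  1.19 -1.12  1.86  2.53]
[-0.005, -0.006, 0.003] [0.1, 0.1, 0.2] dist 0.0 ang 0.2
```

Seated, with 11 N against the slope. Open the gripper, then move it in to pinch both.

Emit:
servo_tool(
  plan=[
    [94,0,0,0,0,0,0],
    [94,0,0,0,0,0,0],
    [94,0,0,0,0,0,0],
    [94,0,0,0,0,0,0],
    [94,0,0,0,0,0,0],
    [94,0,0,0,0,0,0],
    [94,0,0,0,0,0,0],
    [94,0,0,0,0,0,0],
    [94,0,0,0,0,0,0],
    [94,0,0,0,0,0,0],
  ],
)

```text
time: 13.15
tool_pos: [0.611, -0.3302, 0.1732]
orientation: [0.079, 0.921, 0.38, 0.034]
ft_force: [-0.5, 0.4, 0.6]
finger_gap: 0.0844
grip_force: 0.0
```

```bash
python3 - <<'E'
from h import *
st=stand_slope()
chain([tool_in(st,[-165,0,21.5]),tool_in(st,[-105,0,21.5])])
E
```

```text
t 13.15 pos [ 0.611  -0.3302  0.1732] gap 0.0844 grip 0.0 F [-0.5  0.4  0.6] q [ 0.36  0.98  0.77  1.19 -1.11  1.86  2.53]
[-0.006, -0.32, 0.002] [-0.1, 0.1, 0.1] dist 0.016 ang 0.2
[0.0, -0.001, 1.2] [0.0, 0.0, -0.0] dist 0.06 ang 0.0
```

Emit:
servo_tool(
  plan=[
    [94,0,-0.1,0,0,0,0],
    [94,0,-0.2,0,0,0,0],
    [94,0,-0.32,0,0,0,0],
    [94,0,-0.32,0.1,0,0,0],
    [94,0,-0.32,0.35,0,0,0],
    [94,0,-0.32,0.6,0,0,0],
    [94,0,-0.32,0.85,0,0,0],
    [94,0,-0.32,1.05,0,0,0],
    [94,0,-0.32,1.2,0,0,0],
    [94,0,-0.32,1.2,0,0,0],
  ],
)

```text
time: 14.15
tool_pos: [0.6167, -0.2984, 0.1188]
orientation: [0.079, 0.921, 0.381, 0.034]
ft_force: [0.1, 0.3, 0.1]
finger_gap: 0.0938
grip_force: 0.0
```

```bash
python3 - <<'E'
from h import *
from bench import telemetry
st=stand_slope(); Rm,o=st
s=telemetry.observe(); print((Rm.inv().apply(np.array(s['tool_pos'])-o)*1e3).round(1), np.round(s['wrist_torque'],2), 'F slope',Rm.inv().apply(s['ft_force']).round(1))
chain([tool_in(st,[-105,0,21.5])])
E
```

```text
[-1.038e+02  1.000e-01  2.190e+01] [-0.56  0.09  0.  ] F slope [ 0.2 -0.1  0.3]
t 14.15 pos [ 0.6167 -0.2984  0.1188] gap 0.0938 grip 0.0 F [0.1 0.3 0.1] q [ 0.31  1.01  0.73  1.28 -1.13  1.76  2.58]
[-0.003, -0.008, -0.025] [-0.0, 0.1, 0.1] dist 0.001 ang 0.1
```

Emit:
servo_tool(
  plan=[
    [20,0,0,0,0,0,0],
    [20,0,0,0,0,0,0],
    [20,0,0,0,0,0,0],
    [20,0,0,0,0,0,0],
    [20,0,0,0,0,0,0],
    [20,0,0,0,0,0,0],
    [20,0,0,0,0,0,0],
    [20,0,0,0,0,0,0],
    [20,0,0,0,0,0,0],
    [20,0,0,0,0,0,0],
  ],
  newtons=60,
)

```text
time: 15.15
tool_pos: [0.6167, -0.2993, 0.1198]
orientation: [0.079, 0.921, 0.381, 0.034]
ft_force: [0.1, 2.6, 5.2]
finger_gap: 0.0429
grip_force: 60.0
```

```bash
python3 - <<'E'
from h import *
Rm,o=tray_slope(); out=[]
m=np.array([[-172,-52,0],[-172,52,0],[0,52,0],[0,-52,0]]);m2=m+[0,0,8]
L=np.array([[-245,-68,-3],[-175,-68,-3]])
for c,(x0,y0,w,h) in (('scene',(380,165,125,130)),('top',(155,190,125,90))):
    im=cv2.imread(f'pics/{c}0.png')[y0:y0+h,x0:x0+w]; f=400/w; cr=cv2.resize(im,None,fx=f,fy=f,interpolation=cv2.INTER_CUBIC)
    for P,col in ((m,(0,0,255)),(m2,(0,200,0)),(L,(255,0,255))):
        cv2.polylines(cr,[((proj(c,o+Rm.apply(P*1e-3))-[x0,y0]+.5)*f).astype(np.int32)],True,col,1)
    for g in range((x0//20+1)*20,x0+w,20): X=int((g-x0+.5)*f); cv2.line(cr,(X,0),(X,6),(0,255,255),1); cv2.putText(cr,str(g),(X-8,16),0,.35,(0,255,255),1)
    for g in range((y0//20+1)*20,y0+h,20): Y=int((g-y0+.5)*f); cv2.line(cr,(0,Y),(6,Y),(0,255,255),1); cv2.putText(cr,str(g),(8,Y+4),0,.35,(0,255,255),1)
    c_=np.zeros((420,400,3),'uint8'); c_[:min(420,cr.shape[0])]=cr[:420]; out.append(c_)
cv2.imwrite('pics/t4.png',np.hstack(out))
E
```

```text
(no output)
```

View pics/t4.png

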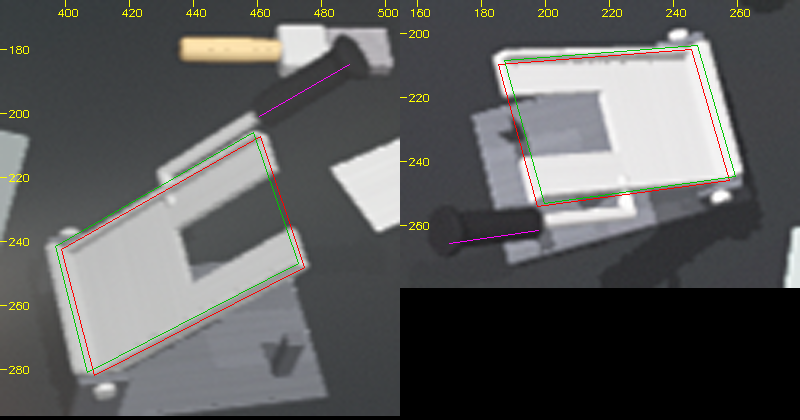

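Pinched at 42.9 mm, as expected. The crop shows the tray's notch corners clearly at scene (436,238), (440,253), (467,218) and (471,236). I'll refit with those and plan the swing.

```bash
python3 - <<'E'
from h import *
m=[[-87,23,0],[-87,-23,0],[-172,23,0],[-172,-23,0],[-240,-68,-3],[-175,-68,-3]]
obs=[('scene',436.3+3.7,253.4,0),('scene',436.3,237.8,1),('scene',470.6,236.3,2),('scene',466.6,218,3),('scene',488.7,182.8,4),('scene',460.3,203,5),
('top',218.1,218.8,0),('top',221.3,236.9,1),('top',187.8,220.3,2),('top',192.5,239,3),('top',169.7,261.9,4),('top',199.4,258.7,5)]
b=lambda p:slope(p[:2],p[2],p[3],.085,.065)
p,r=fit(m,obs,[.57,.25,-1.3,.8],b); print('tray',p.round(4),r.round(1).tolist())
p[:]=p.round(4)
s=open('h.py').read(); import re
open('h.py','w').write(re.sub(r'TRY=\[.*?\]',f'TRY={p.tolist()}',s))
tr=b(p); t=tool_in(tr,[-117,0,21.5],-1); pre=tool_in(tr,[-135,0,75],-1)
st=stand_slope()
lift=tool_in(st,[-105,0,55]); 
q,Q1=lift; dQ=(Q1.inv()*pre[1]).as_rotvec(); print('total turn',np.degrees(dQ).round(1), 'tray tcp',t[0].round(3),'pre',pre[0].round(3))
half=Q1*R.from_rotvec(dQ*.5)
chain([lift,(np.array([.58,-.22,.36]),Q1),(np.array([.52,.05,.42]),half),(np.array([.53,.30,.40]),pre[1]),pre])
E
```

```text
tray [ 0.5715  0.2602 -1.2964  0.8323] [[-0.2, 0.8], [-1.5, -1.5], [1.4, -0.2], [-0.5, -0.2], [-1.0, 2.0], [2.2, -2.7], [-0.7, -1.1], [1.2, -0.2], [-0.3, -1.0], [0.2, 0.2], [1.4, 0.3], [-3.5, 0.6]]
total turn [ 85.7   0.7 -28.2] tray tcp [0.577 0.239 0.166] pre [0.585 0.212 0.215]
t 15.15 pos [ 0.6167 -0.2993  0.1198] gap 0.0429 grip 60.0 F [0.1 2.6 5.2] q [ 0.31  1.01  0.73  1.28 -1.13  1.77  2.58]
[-0.002, 0.662, 0.002] [-0.0, 0.1, 0.1] dist 0.033 ang 0.1
[0.992, 3.75, -2.386] [-0.0, 0.0, 0.0] dist 0.228 ang 0.0
[2.109, 4.467, 2.763] [42.8, 0.4, -14.1] dist 0.283 ang 45.1
[-0.419, 4.971, 0.557] [42.9, 0.3, -14.1] dist 0.251 ang 45.2
[-0.582, 1.021, 4.066] [-0.0, 0.0, 0.0] dist 0.212 ang 0.0
```

Emit:
servo_tool(
  plan=[
    [20,0,0.08,0,0,0,0],
    [20,0,0.2,0,0,0,0],
    [20,0,0.35,0,0,0,0],
    [20,0,0.5,0,0,0,0],
    [20,0,0.66,0,0,0,0],
    [20,0.1,1.0,-0.2,0,0,0],
    [20,0.2,1.4,-0.45,0,0,0],
    [20,0.35,1.9,-0.8,0,0,0],
    [20,0.5,2.4,-1.1,0,0,0],
    [20,0.6,2.8,-1.4,0,0,0],
  ],
)

```text
time: 16.15
tool_pos: [0.5949, -0.2443, 0.2698]
orientation: [0.079, 0.921, 0.381, 0.035]
ft_force: [0.0, 0.3, -4.3]
finger_gap: 0.0424
grip_force: 60.0
```

```bash
python3 - <<'E'
from h import *
st=stand_slope(); pre=tool_in(tray_slope(),[-135,0,75],-1)
Q1=tool_in(st,[0,0,0])[1]; dQ=(Q1.inv()*pre[1]).as_rotvec()
chain([(np.array([.56,-.15,.36]),Q1*R.from_rotvec(dQ*.2)),(np.array([.52,.05,.42]),Q1*R.from_rotvec(dQ*.55)),(np.array([.53,.30,.40]),pre[1]),pre])
E
```

```text
t 16.15 pos [ 0.5949 -0.2443  0.2698] gap 0.0424 grip 60.0 F [ 0.   0.3 -4.3] q [ 0.2   0.77  0.8   1.36 -1.06  1.85  2.45]
[1.003, 2.507, -0.052] [17.1, 0.3, -5.5] dist 0.135 ang 18.0
[1.095, 4.049, 0.698] [30.0, 0.2, -9.9] dist 0.213 ang 31.6
[-0.541, 4.988, 0.183] [38.6, 0.3, -12.7] dist 0.251 ang 40.6
[-0.582, 1.022, 4.066] [-0.0, 0.0, 0.0] dist 0.212 ang 0.0
```

Emit:
servo_tool(
  plan=[
    [20,0.1,0.25,0,1.7,0,-0.5],
    [20,0.2,0.5,0,3.4,0,-1.1],
    [20,0.3,0.75,0,5.1,0.1,-1.6],
    [20,0.4,1.0,0,6.8,0.1,-2.2],
    [20,0.5,1.25,0,8.5,0.1,-2.7],
    [20,0.6,1.5,0,10.2,0.2,-3.3],
    [20,0.7,1.75,0,12,0.2,-3.8],
    [20,0.8,2.0,0,13.7,0.2,-4.4],
    [20,0.9,2.25,-0.05,15.4,0.3,-5],
    [20,1.0,2.5,-0.05,17.1,0.3,-5.5],
  ],
)

```text
time: 17.15
tool_pos: [0.5601, -0.1504, 0.3585]
orientation: [0.038, 0.97, 0.238, 0.038]
ft_force: [0.0, -0.3, -5.3]
finger_gap: 0.0426
grip_force: 60.0
```

Emit:
servo_tool(
  plan=[
    [20,0.11,0.4,0.07,3,0,-1],
    [20,0.22,0.8,0.14,6,0,-2],
    [20,0.33,1.2,0.21,9,0,-3],
    [20,0.44,1.6,0.28,12,0,-4],
    [20,0.55,2.0,0.35,15,0.1,-5],
    [20,0.66,2.4,0.42,18,0.1,-6],
    [20,0.77,2.8,0.49,21,0.1,-7],
    [20,0.88,3.2,0.56,24,0.1,-8],
    [20,0.99,3.6,0.63,27,0.2,-9],
    [20,1.1,4.05,0.7,30,0.2,-9.9],
  ],
)

```text
time: 18.15
tool_pos: [0.5194, 0.0497, 0.418]
orientation: [-0.037, 0.998, -0.025, 0.045]
ft_force: [0.8, -0.1, -5.5]
finger_gap: 0.0427
grip_force: 60.0
```

Emit:
servo_tool(
  plan=[
    [20,-0.05,0.5,0.02,3.9,0,-1.3],
    [20,-0.1,1.0,0.04,7.7,0,-2.5],
    [20,-0.16,1.5,0.06,11.6,0,-3.8],
    [20,-0.22,2.0,0.08,15.4,0.1,-5.1],
    [20,-0.27,2.5,0.1,19.3,0.1,-6.4],
    [20,-0.32,3.0,0.12,23.2,0.2,-7.6],
    [20,-0.38,3.5,0.14,27,0.2,-8.9],
    [20,-0.43,4.0,0.16,30.9,0.2,-10.2],
    [20,-0.49,4.5,0.18,34.7,0.3,-11.4],
    [20,-0.54,5.0,0.18,38.6,0.3,-12.7],
  ],
)

```text
time: 19.15
tool_pos: [0.5295, 0.301, 0.3973]
orientation: [-0.128, 0.923, -0.358, 0.049]
ft_force: [0.3, -1.3, -4.1]
finger_gap: 0.0429
grip_force: 60.0
```

```bash
python3 - <<'E'
from h import *
tr=tray_slope()
chain([tool_in(tr,[-170,0,90],-1),tool_in(tr,[-135,0,60],-1),tool_in(tr,[-122,0,26],-1)])
E
```

```text
t 19.15 pos [0.5295 0.301  0.3973] gap 0.0429 grip 60.0 F [ 0.3 -1.3 -4.1] q [-1.37  0.6   0.81  1.29  0.27  1.67  1.25]
[-0.591, 0.671, 3.339] [-0.1, -0.1, 0.1] dist 0.173 ang 0.2
[-0.0, 0.6, 0.7] [0.0, 0.0, 0.0] dist 0.046 ang 0.0
[0.0, 0.679, 0.261] [0.0, 0.0, 0.0] dist 0.036 ang 0.0
```

Emit:
servo_tool(
  plan=[
    [20,-0.1,0.1,0.3,0,0,0],
    [20,-0.2,0.25,0.8,0,0,0],
    [20,-0.3,0.4,1.4,0,0,0],
    [20,-0.4,0.5,2.0,0,0,0],
    [20,-0.5,0.6,2.6,0,0,0],
    [20,-0.59,0.67,3.1,0,0,0],
    [20,-0.59,0.8,3.4,0,0,0],
    [20,-0.59,1.0,3.7,0,0,0],
    [20,-0.59,1.15,3.9,0,0,0],
    [20,-0.59,1.27,4.04,0,0,0],
  ],
)

```text
time: 20.15
tool_pos: [0.5823, 0.222, 0.2047]
orientation: [-0.128, 0.924, -0.358, 0.049]
ft_force: [1.5, 0.6, -4.7]
finger_gap: 0.0429
grip_force: 60.0
```

Emit:
servo_tool(
  plan=[
    [20,0,0.08,0.03,0,0,0],
    [20,0,0.16,0.06,0,0,0],
    [20,0,0.25,0.1,0,0,0],
    [20,0,0.33,0.13,0,0,0],
    [20,0,0.4,0.16,0,0,0],
    [20,0,0.47,0.18,0,0,0],
    [20,0,0.53,0.2,0,0,0],
    [20,0,0.58,0.22,0,0,0],
    [20,0,0.6,0.22,0,0,0],
    [20,0,0.6,0.22,0,0,0],
  ],
)

```text
time: 21.15
tool_pos: [0.5789, 0.2358, 0.1771]
orientation: [-0.128, 0.924, -0.358, 0.049]
ft_force: [-0.0, 0.4, -5.5]
finger_gap: 0.0426
grip_force: 60.0
```

```bash
cat > st.py <<'E'
from h import *
from bench import telemetry
def show(sl):
    Rm,o=sl; s=telemetry.observe(); print('TCP local mm',(Rm.inv().apply(np.array(s['tool_pos'])-o)*1e3).round(1),'F local',Rm.inv().apply(s['ft_force']).round(1),'T local',Rm.inv().apply(s['wrist_torque']).round(2))
E
python3 - <<'E'
from st import *
tr=tray_slope(); show(tr)
chain([tool_in(tr,[-122,0,21.5],-1)])
from bench import imaging
for c in ('scene','top'): cv2.imwrite(f'pics/{c}5.png',imaging.read_camera(c)['color'][:,:,::-1])
E
```

```text
TCP local mm [-123.     0.5   31.4] F local [ 3.8  0.1 -4. ] T local [-0.01  1.65 -0.04]
t 21.15 pos [0.5789 0.2358 0.1771] gap 0.0426 grip 60.0 F [-0.   0.4 -5.5] q [-1.25  0.77  0.75  1.55  0.21  1.24  1.16]
[0.01, 0.199, 0.02] [-0.0, -0.0, 0.0] dist 0.01 ang 0.0
```

Free weight only (5.5 N), about 10 mm above the plate by my model. One look at the fit.

```bash
python3 - <<'E'
from h import *
Rm,o=tray_slope(); out=[]
cvr=np.array([[-94,-40,0],[-94,40,0],[88,40,0],[88,-40,0]])*[1,1,1]
z0=np.array([-123,.5,31.4-21.5])
C=z0+np.array([[-55,-40,0],[-55,40,0],[113,40,0],[113,-40,0]])+[0,0,0]
m=np.array([[-172,-52,0],[-172,52,0],[0,52,0],[0,-52,0]])
for c,(x0,y0,w,h) in (('scene',(370,165,125,130)),('top',(165,180,125,110))):
    im=cv2.imread(f'pics/{c}5.png')[y0:y0+h,x0:x0+w]; f=400/w; cr=cv2.resize(im,None,fx=f,fy=f,interpolation=cv2.INTER_CUBIC)
    for P,col in ((m,(0,0,255)),(C,(0,200,0))):
        cv2.polylines(cr,[((proj(c,o+Rm.apply(P*1e-3))-[x0,y0]+.5)*f).astype(np.int32)],True,col,1)
    c_=np.zeros((420,400,3),'uint8'); c_[:min(420,cr.shape[0])]=cr[:420]; out.append(c_)
cv2.imwrite('pics/t5.png',np.hstack(out))
E
```

```text
(no output)
```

View pics/t5.png

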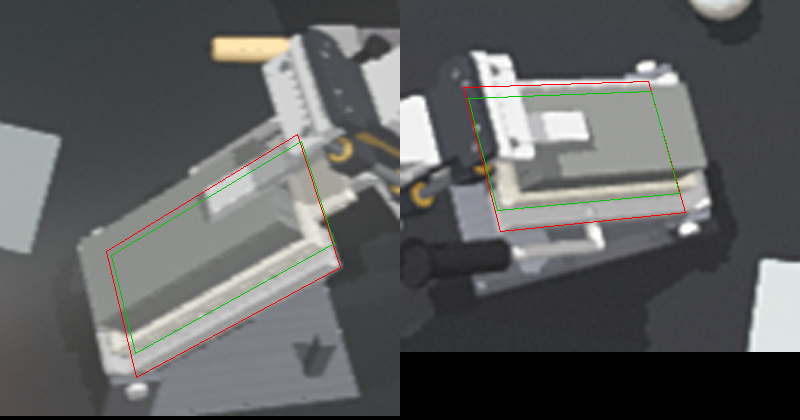

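The covered rack is within the tray's width, but its lower end is already close to the ledge. I'll back off 7 mm, go down onto the plate, then slide it to the ledge.

Emit:
servo_tool(
  plan=[
    [20,0.01,0,-0.07,0,0,0],
    [20,0.01,0,-0.14,0,0,0],
    [20,0.01,0.04,-0.14,0,0,0],
    [20,0.01,0.08,-0.14,0,0,0],
    [20,0.01,0.11,-0.14,0,0,0],
    [20,0.01,0.14,-0.14,0,0,0],
    [20,0.01,0.16,-0.14,0,0,0],
    [20,0.01,0.18,-0.14,0,0,0],
    [20,0.01,0.19,-0.14,0,0,0],
    [20,0.01,0.19,-0.14,0,0,0],
  ],
)

```text
time: 22.25
tool_pos: [0.5754, 0.2462, 0.1766]
orientation: [-0.127, 0.924, -0.358, 0.049]
ft_force: [-2.6, -4.7, 4.2]
finger_gap: 0.0424
grip_force: 60.0
```

```bash
python3 - <<'E'
from st import *
tr=tray_slope(); show(tr); chain([tool_in(tr,[-122,0,21.5],-1)])
E
```

```text
TCP local mm [-129.9   -0.    23. ] F local [-0.5 -3.8  5.6] T local [ 0.15  0.04 -0.7 ]
t 22.25 pos [0.5754 0.2462 0.1766] gap 0.0424 grip 60.0 F [-2.6 -4.7  4.2] q [-1.25  0.78  0.75  1.54  0.21  1.25  1.15]
[-0.001, 0.03, 0.159] [-0.1, -0.1, -0.0] dist 0.008 ang 0.1
```

Emit:
servo_tool(
  plan=[
    [20,0.05,-0.03,0,0,0,0],
    [20,0.07,-0.03,0.03,0,0,0],
    [20,0.07,0,0.06,0,0,0],
    [20,0.07,0.01,0.09,0,0,0],
    [20,0.07,0.01,0.12,0,0,0],
    [20,0.07,0.01,0.15,0,0,0],
    [20,0.07,0.01,0.15,0,0,0],
    [20,0.07,0.01,0.15,0,0,0],
    [20,0.07,0.01,0.15,0,0,0],
    [20,0.07,0.01,0.15,0,0,0],
  ],
)

```text
time: 23.25
tool_pos: [0.5738, 0.241, 0.1706]
orientation: [-0.127, 0.924, -0.358, 0.05]
ft_force: [5.3, -3.4, 1.8]
finger_gap: 0.043
grip_force: 60.0
```

```bash
python3 - <<'E'
from st import *
tr=tray_slope(); show(tr); chain([tool_in(tr,[-122,0,21.5],-1)])
E
```

```text
TCP local mm [-122.4   -3.    22.4] F local [1.8 4.2 4.6] T local [ 0.27 -0.23  0.92]
t 23.25 pos [0.5738 0.241  0.1706] gap 0.043 grip 60.0 F [ 5.3 -3.4  1.8] q [-1.26  0.78  0.75  1.56  0.21  1.23  1.15]
[-0.059, 0.017, 0.008] [-0.1, -0.0, -0.0] dist 0.003 ang 0.1
```

Emit:
servo_tool(
  plan=[
    [20,-0.03,0,0.02,0,0,0],
    [20,-0.03,0,0.04,0,0,0],
    [20,-0.03,0,0.06,0,0,0],
    [20,-0.03,0,0.08,0,0,0],
    [20,-0.03,0,0.1,0,0,0],
    [20,-0.03,0,0.1,0,0,0],
    [20,-0.03,0,0.1,0,0,0],
    [20,-0.03,0,0.1,0,0,0],
    [20,-0.03,0,0.1,0,0,0],
    [20,-0.03,0,0.1,0,0,0],
  ],
)

```text
time: 24.25
tool_pos: [0.5759, 0.2385, 0.1666]
orientation: [-0.127, 0.924, -0.358, 0.049]
ft_force: [4.4, -3.6, 3.8]
finger_gap: 0.0427
grip_force: 60.0
```

```bash
python3 - <<'E'
from st import *
tr=tray_slope(); show(tr)
E
```

```text
TCP local mm [-117.5   -1.6   21.9] F local [0.4 3.3 6. ] T local [ 0.39 -0.3   0.82]
```

Emit:
servo_tool(
  plan=[
    [20,-0.03,0,0.02,0,0,0],
    [20,-0.03,-0.01,0.04,0,0,0],
    [20,-0.03,-0.01,0.06,0,0,0],
    [20,-0.03,-0.01,0.08,0,0,0],
    [20,-0.03,-0.01,0.1,0,0,0],
    [20,-0.03,-0.01,0.12,0,0,0],
    [20,-0.03,-0.01,0.12,0,0,0],
    [20,-0.03,-0.01,0.12,0,0,0],
    [20,-0.03,-0.01,0.12,0,0,0],
    [20,-0.03,-0.01,0.12,0,0,0],
  ],
)

```text
time: 25.25
tool_pos: [0.5779, 0.2387, 0.1661]
orientation: [-0.129, 0.924, -0.357, 0.051]
ft_force: [-29.0, 25.8, 60.7]
finger_gap: 0.0428
grip_force: 60.0
```

```bash
python3 - <<'E'
from st import *
tr=tray_slope(); show(tr)
E
```

```text
TCP local mm [-116.9    0.4   21.8] F local [-66.9 -20.9  16.7] T local [ 0.31 -4.72 -5.74]
```

Ledge contact at TCP x = -117, with stiff force. Relax the command, then release.

Emit:
servo_tool(
  plan=[
    [20,0.01,0,-0.05,0,0,0],
    [20,0.02,0,-0.1,0,0,0],
    [20,0.02,0,-0.1,0,0,0],
    [20,0.02,0,-0.1,0,0,0],
    [94,0.02,0,-0.1,0,0,0],
    [94,0.02,0,-0.1,0,0,0],
    [94,0.02,0,-0.1,0,0,0],
    [94,0.02,0,-0.1,0,0,0],
    [94,0.02,0,-0.1,0,0,0],
    [94,0.02,0,-0.1,0,0,0],
  ],
)

```text
time: 26.25
tool_pos: [0.5762, 0.2378, 0.1659]
orientation: [-0.127, 0.924, -0.358, 0.049]
ft_force: [0.3, -0.4, 0.2]
finger_gap: 0.0869
grip_force: 0.0
```

```bash
python3 - <<'E'
from st import *
tr=tray_slope(); show(tr)
from bench import telemetry
s=telemetry.observe()
print(s['finger_gap'],s['tool_pos'])
# lever push pose: tool down, closed; tool y radial/any -> keep tool y along tray -x horizontally
Rm,o=tr; lv=o+Rm.apply([-.210,-.068,.009]); print('lever top',lv, 'level lever', tray_slope(0)[1]+tray_slope(0)[0].apply([-.21,-.068,.009]))
chain([tool_in(tr,[-235,0,25],-1)])
E
```

```text
TCP local mm [-116.5   -1.5   22. ] F local [0.2 0.2 0.4] T local [-0.    0.67 -0.01]
0.08694916673303431 [0.57623915 0.23777528 0.16592171]
lever top [0.49257375 0.28962633 0.22634973] level lever [0.47217321 0.36209794 0.074     ]
t 26.25 pos [0.5762 0.2378 0.1659] gap 0.0869 grip 0.0 F [ 0.3 -0.4  0.2] q [-1.25  0.78  0.75  1.56  0.21  1.22  1.15]
[-0.028, -0.062, -2.371] [-0.0, -0.0, 0.0] dist 0.119 ang 0.0
```

```bash
python3 - <<'E'
from st import *
tr=tray_slope(); Rm,o=tr
r1=tool_in(tr,[-247,-1.5,22],-1)
yaw=TRY[2]; hx=np.array([np.cos(yaw),np.sin(yaw),0])
Qv=frame(hx,[0,0,-1]); print('ang to',np.degrees((r1[1].inv()*Qv).magnitude()))
lv=o+Rm.apply([-.205,-.068,.009])
r2=(r1[0]+[0,0,.06],r1[1]); 
chain([r1,(np.array([.51,.34,.36]),Qv),(lv+[0,0,.045],Qv)])
E
```

```text
ang to 180.0
t 26.25 pos [0.5762 0.2378 0.1659] gap 0.0869 grip 0.0 F [ 0.3 -0.4  0.2] q [-1.25  0.78  0.75  1.56  0.21  1.22  1.15]
[0.002, -0.002, -2.611] [-0.0, -0.0, 0.0] dist 0.131 ang 0.0
[0.723, -0.893, -1.825] [-0.1, 65.0, 167.8] dist 0.108 ang 179.9
[-0.609, 0.942, 1.847] [0.0, 0.0, 0.0] dist 0.108 ang 0.0
```

```bash
cat >> h.py <<'E'
HX=np.array([np.cos(TRY[2]),np.sin(TRY[2]),0]); QV=frame(-HX,[0,0,-1])
E
python3 - <<'E'
from st import *
tr=tray_slope(); Rm,o=tr
r1=tool_in(tr,[-247,-1.5,22],-1)
lv=o+Rm.apply([-.205,-.068,.009])
chain([r1,(np.array([.51,.34,.36]),QV),(lv+[0,0,.045],QV)])
E
```

```text
t 26.25 pos [0.5762 0.2378 0.1659] gap 0.0869 grip 0.0 F [ 0.3 -0.4  0.2] q [-1.25  0.78  0.75  1.56  0.21  1.22  1.15]
[0.002, -0.002, -2.611] [-0.0, -0.0, 0.0] dist 0.131 ang 0.0
[0.723, -0.893, -1.825] [-42.3, -0.0, -0.0] dist 0.108 ang 42.3
[0.607, -0.941, 1.849] [-0.0, -0.0, -0.0] dist 0.108 ang 0.0
```

Emit:
servo_tool(
  plan=[
    [94,0,0,0,0,0,0],
    [94,0,0,-0.1,0,0,0],
    [94,0,0,-0.25,0,0,0],
    [94,0,0,-0.5,0,0,0],
    [94,0,0,-0.8,0,0,0],
    [94,0,0,-1.2,0,0,0],
    [94,0,0,-1.6,0,0,0],
    [94,0,0,-2.0,0,0,0],
    [94,0,0,-2.4,0,0,0],
    [94,0,0,-2.61,0,0,0],
  ],
)

```text
time: 27.25
tool_pos: [0.5522, 0.3245, 0.2642]
orientation: [-0.128, 0.924, -0.357, 0.05]
ft_force: [0.6, -0.2, 0.8]
finger_gap: 0.094
grip_force: 0.0
```

Emit:
servo_tool(
  plan=[
    [0,0,-0.2,-0.4,0,0,0],
    [0,0,-0.4,-0.8,-5,0,0],
    [0,0.1,-0.6,-1.2,-11,0,0],
    [0,0.3,-0.8,-1.6,-18,0,0],
    [0,0.5,-0.89,-1.82,-26,0,0],
    [0,0.72,-0.89,-1.82,-34,0,0],
    [0,0.72,-0.89,-1.82,-42.3,0,0],
    [0,0.72,-0.89,-1.82,-42.3,0,0],
    [0,0.72,-0.89,-1.82,-42.3,0,0],
    [0,0.72,-0.89,-1.82,-42.3,0,0],
  ],
  newtons=40,
)

```text
time: 28.25
tool_pos: [0.5098, 0.3409, 0.3594]
orientation: [-0.137, 0.991, -0.001, -0.0]
ft_force: [-0.1, -0.3, 0.5]
finger_gap: 0.0177
grip_force: 0.0
```

```bash
python3 - <<'E'
from st import *
from bench import imaging
tr=tray_slope(); Rm,o=tr
lv=o+Rm.apply([-.205,-.068,.009])
chain([(lv+[0,0,.045],QV)])
r=imaging.read_camera('scene'); cv2.imwrite('pics/scene6.png',r['color'][:,:,::-1])
r=imaging.read_camera('wrist'); cv2.imwrite('pics/w6.png',r['color'][:,:,::-1]); np.savez('w6',K=r['intrinsics'],E=r['extrinsics'])
a=cv2.imread('pics/scene5.png');b=cv2.imread('pics/scene6.png')
k=np.hstack([cv2.resize(b[165:295,370:495],(400,416),interpolation=cv2.INTER_CUBIC),cv2.resize(cv2.imread('pics/w6.png'),(400,300))[:, :].repeat(1,0) if 0 else np.vstack([cv2.resize(cv2.imread('pics/w6.png'),(400,300)),np.zeros((116,400,3),'uint8')])])
cv2.imwrite('pics/t6.png',k)
K,E=r['intrinsics'],r['extrinsics']
for n,P in (('axis',[[-.245,-.068,.009],[-.175,-.068,.009]]),('plate',[[-.172,-.052,.008],[-.172,.052,.008]])):
    q=(o+Rm.apply(P)-E[:3,3])@E[:3,:3]; print(n,(q[:,:2]/q[:,2:]*K[0,0]+K[:2,2]).round(0).tolist(),'x400/640')
E
```

```text
t 28.25 pos [0.5098 0.3409 0.3594] gap 0.0177 grip 0.0 F [-0.1 -0.3  0.5] q [-1.13  0.35  0.67  1.45 -0.22  1.42  1.39]
[0.608, -0.956, 1.838] [-0.1, -0.1, 0.1] dist 0.108 ang 0.2
axis [[284.0, 196.0], [234.0, 185.0]] x400/640
plate [[234.0, 203.0], [240.0, 308.0]] x400/640
```

View pics/t6.png

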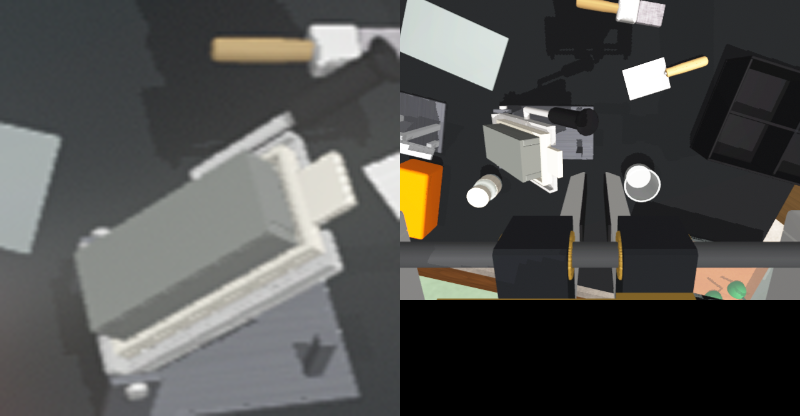

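The covered rack lies straight against the ledge, and the lever shows where I predicted it (grip at wrist-panel 550-590, row about 117). Now I'll plan the press along the lever's arc.

```bash
python3 - <<'E'
from st import *
from bench import telemetry
s=telemetry.observe(); p=np.array(s['tool_pos']); Q=R.from_quat(s['orientation'])
def pt(a): Rm,o=tray_slope(a); return o+Rm.apply([-.205,-.068,.009])
A=np.linspace(.832,0,21)
P=[pt(.832)+[0,0,.05],pt(.832)+[0,0,.02]]+[pt(a) for a in A]
base=p
for i,x in enumerate(P):
    if i in(2,12): base=P[i-1] if i>2 else P[1]; print('--call')
    print(i,(QV.inv().apply(x-base)/.05).round(2).tolist())
print('start rot',np.degrees((Q.inv()*QV).as_rotvec()).round(1))
E
```

```text
0 [0.61, -0.97, 1.73]
1 [0.61, -0.97, 2.33]
--call
2 [0.0, 0.0, 0.4]
3 [0.0, 0.13, 0.51]
4 [0.0, 0.25, 0.63]
5 [0.0, 0.37, 0.75]
6 [0.0, 0.49, 0.88]
7 [-0.0, 0.59, 1.01]
8 [-0.0, 0.7, 1.15]
9 [0.0, 0.79, 1.29]
10 [0.0, 0.89, 1.43]
11 [0.0, 0.97, 1.58]
--call
12 [0.0, 0.08, 0.15]
13 [0.0, 0.15, 0.31]
14 [0.0, 0.22, 0.46]
15 [-0.0, 0.28, 0.62]
16 [0.0, 0.33, 0.79]
17 [-0.0, 0.38, 0.95]
18 [-0.0, 0.41, 1.12]
19 [0.0, 0.45, 1.28]
20 [-0.0, 0.47, 1.45]
21 [0.0, 0.49, 1.62]
22 [0.0, 0.5, 1.79]
start rot [-0.1 -0.1  0.1]
```

Emit:
servo_tool(
  plan=[
    [0,0.2,-0.3,0.2,0,0,0],
    [0,0.4,-0.6,0.6,0,0,0],
    [0,0.61,-0.97,1.0,0,0,0],
    [0,0.61,-0.97,1.4,0,0,0],
    [0,0.61,-0.97,1.73,0,0,0],
    [0,0.61,-0.97,1.9,0,0,0],
    [0,0.61,-0.97,2.05,0,0,0],
    [0,0.61,-0.97,2.2,0,0,0],
    [0,0.61,-0.97,2.33,0,0,0],
    [0,0.61,-0.97,2.33,0,0,0],
  ],
)

```text
time: 29.35
tool_pos: [0.4938, 0.285, 0.2426]
orientation: [-0.137, 0.991, -0.001, -0.001]
ft_force: [-1.2, -0.7, 0.3]
finger_gap: 0.0004
grip_force: 0.0
```

Emit:
servo_tool(
  plan=[
    [0,0,0,0.2,0,0,0],
    [0,0,0.03,0.35,0,0,0],
    [0,0,0.13,0.51,0,0,0],
    [0,0,0.25,0.63,0,0,0],
    [0,0,0.37,0.75,0,0,0],
    [0,0,0.49,0.88,0,0,0],
    [0,0,0.59,1.01,0,0,0],
    [0,0,0.7,1.15,0,0,0],
    [0,0,0.8,1.29,0,0,0],
    [0,0,0.89,1.43,0,0,0],
  ],
)

```text
time: 30.35
tool_pos: [0.4825, 0.3278, 0.1714]
orientation: [-0.136, 0.991, -0.001, 0.0]
ft_force: [3.8, -3.5, 4.4]
finger_gap: 0.0
grip_force: 3.0
```

```bash
python3 - <<'E'
from st import *
from bench import telemetry
s=telemetry.observe(); p=np.array(s['tool_pos']); print(p.round(4),np.round(s['ft_force'],1),np.round(s['wrist_torque'],2))
def pt(a): Rm,o=tray_slope(a); return o+Rm.apply([-.205,-.068,.009])
for a in (.45,.4,.35,.3,.25,.2,.15,.1,.05,0): print(round(a,2),(QV.inv().apply(pt(a)-p)/.05).round(2).tolist())
E
```

```text
[0.4825 0.3278 0.1714] [ 3.8 -3.5  4.4] [-0.67 -1.1  -0.07]
0.45 [0.01, 0.13, 0.18]
0.4 [0.01, 0.22, 0.37]
0.35 [0.01, 0.31, 0.55]
0.3 [0.01, 0.38, 0.74]
0.25 [0.01, 0.44, 0.94]
0.2 [0.01, 0.5, 1.14]
0.15 [0.01, 0.54, 1.34]
0.1 [0.01, 0.58, 1.54]
0.05 [0.01, 0.6, 1.74]
0 [0.01, 0.62, 1.95]
```

Emit:
servo_tool(
  plan=[
    [0,0.02,0.13,0.18,0,0,0],
    [0,0.04,0.22,0.37,0,0,0],
    [0,0.04,0.31,0.55,0,0,0],
    [0,0.04,0.38,0.74,0,0,0],
    [0,0.04,0.44,0.94,0,0,0],
    [0,0.04,0.5,1.14,0,0,0],
    [0,0.04,0.54,1.34,0,0,0],
    [0,0.04,0.58,1.54,0,0,0],
    [0,0.04,0.6,1.7,0,0,0],
    [0,0.04,0.6,1.78,0,0,0],
  ],
)

```text
time: 31.35
tool_pos: [0.4717, 0.3564, 0.082]
orientation: [-0.137, 0.991, -0.0, -0.0]
ft_force: [3.3, 1.4, 5.1]
finger_gap: 0.0004
grip_force: 2.5
```

Emit:
servo_tool(
  plan=[
    [0,0,0,0.02,0,0,0],
    [0,0,0,0.04,0,0,0],
    [0,0,0,0.06,0,0,0],
    [0,0,0,0.08,0,0,0],
    [0,0,0,0.1,0,0,0],
    [0,0,0,0.12,0,0,0],
    [0,0,0,0.12,0,0,0],
    [0,0,0,0.12,0,0,0],
    [0,0,0,0.12,0,0,0],
    [0,0,0,0.12,0,0,0],
  ],
)

```text
time: 32.35
tool_pos: [0.4717, 0.3559, 0.0766]
orientation: [-0.137, 0.991, -0.001, -0.0]
ft_force: [-0.1, 3.5, 2.2]
finger_gap: 0.0007
grip_force: 1.5
```

```bash
python3 - <<'E'
from st import *
show(tray_slope(0))
from bench import telemetry; print(telemetry.observe()['tool_pos'])
E
```

```text
TCP local mm [-204.1  -70.2   11.6] F local [-3.4  0.8  2.2] T local [ 0.07  0.71 -0.03]
[0.47168244 0.35587547 0.07660615]
```

Emit:
servo_tool(
  plan=[
    [0,0,0,0.01,0,0,0],
    [0,0,0,0.02,0,0,0],
    [0,0,0,0.03,0,0,0],
    [0,0,0,0.04,0,0,0],
    [0,0,0,0.05,0,0,0],
    [0,0,0,0.06,0,0,0],
    [0,0,0,0.07,0,0,0],
    [0,0,0,0.07,0,0,0],
    [0,0,0,0.07,0,0,0],
    [0,0,0,0.07,0,0,0],
  ],
)

```text
time: 33.35
tool_pos: [0.4718, 0.3561, 0.0738]
orientation: [-0.137, 0.991, -0.0, -0.0]
ft_force: [-5.8, -0.2, 16.4]
finger_gap: 0.0004
grip_force: 8.2
```

```bash
python3 - <<'E'
from st import *
show(tray_slope(0))
from bench import telemetry; print(telemetry.observe()['tool_pos'])
E
```

```text
TCP local mm [-204.3  -69.9    8.8] F local [-1.4 -5.7 16.4] T local [-1.27  0.41  0.02]
[0.47182725 0.3561307  0.07378833]
```

Emit:
servo_tool(
  plan=[
    [0,0,0,0.01,0,0,0],
    [0,0,0,0.02,0,0,0],
    [0,0,0,0.03,0,0,0],
    [0,0,0,0.03,0,0,0],
    [0,0,0,0.03,0,0,0],
    [0,0,0,0.03,0,0,0],
    [0,0,0,0.03,0,0,0],
    [0,0,0,0.03,0,0,0],
    [0,0,0,0.03,0,0,0],
    [0,0,0,0.03,0,0,0],
  ],
)

```text
time: 34.35
tool_pos: [0.472, 0.3562, 0.0733]
orientation: [-0.137, 0.991, 0.0, -0.0]
ft_force: [-11.3, -3.4, 35.4]
finger_gap: 0.0006
grip_force: 17.9
```

```bash
python3 - <<'E'
from st import *
show(tray_slope(0))
Rm,o=tray_slope(0); print('hinge',o)
# targets: above rack: rack centre tray x = cover origin ~-84 ; tool closes across tray y => tool y=+-tray y
ty=Rm.as_matrix()[:,1]
from bench import telemetry
s=telemetry.observe(); p=np.array(s['tool_pos'])
for sg in (1,-1):
    Q=frame(sg*ty,[0,0,-1]); 
    c=o+Rm.apply([-.084,-.001,0]); c[2]=.22
    print('sg',sg); chain([(p+[0,0,.16],QV),(c,Q)])
E
```

```text
TCP local mm [-204.4  -69.8    8.3] F local [  0.2 -11.8  35.4] T local [-2.99  0.05  0.01]
hinge [0.5945321  0.17837994 0.065     ]
sg 1
t 34.35 pos [0.472  0.3562 0.0733] gap 0.0006 grip 17.9 F [-11.3  -3.4  35.4] q [-1.11  0.57  0.55  1.82 -0.38  0.86  1.47]
[0.001, 0.001, -3.2] [0.0, -0.0, -0.0] dist 0.16 ang 0.0
[-1.377, -2.407, 0.265] [-0.0, -0.0, 90.0] dist 0.139 ang 90.0
sg -1
t 34.35 pos [0.472  0.3562 0.0733] gap 0.0006 grip 17.9 F [-11.3  -3.4  35.4] q [-1.11  0.57  0.55  1.82 -0.38  0.86  1.47]
[0.001, 0.001, -3.2] [0.0, -0.0, -0.0] dist 0.16 ang 0.0
[-1.377, -2.407, 0.265] [0.0, -0.0, -90.0] dist 0.139 ang 90.0
```

The tray is level on its stop: 35 N with only 0.5 mm more travel. Now go above the rack.

Emit:
servo_tool(
  plan=[
    [0,0,0,-0.2,0,0,0],
    [0,0,0,-0.5,0,0,0],
    [94,0,0,-1.0,0,0,0],
    [94,0,0,-1.6,0,0,0],
    [94,0,0,-2.2,0,0,0],
    [94,0,0,-2.8,0,0,0],
    [94,0,0,-3.2,0,0,0],
    [94,0,0,-3.2,0,0,0],
    [94,0,0,-3.2,0,0,0],
    [94,0,0,-3.2,0,0,0],
  ],
)

```text
time: 35.35
tool_pos: [0.4715, 0.3558, 0.2309]
orientation: [-0.136, 0.991, -0.001, -0.001]
ft_force: [-0.4, -0.4, -0.1]
finger_gap: 0.061
grip_force: 0.0
```

Emit:
servo_tool(
  plan=[
    [94,-0.13,-0.24,0,0,0,8],
    [94,-0.27,-0.48,0,0,0,16],
    [94,-0.41,-0.72,0,0,0,24],
    [94,-0.55,-0.96,0,0,0,32],
    [94,-0.69,-1.2,0,0,0,40],
    [94,-0.83,-1.44,0,0,0,48],
    [94,-0.97,-1.68,0,0,0,56],
    [94,-1.1,-1.92,0,0,0,64],
    [94,-1.24,-2.16,0,0,0,72],
    [94,-1.38,-2.4,0,0,0,80],
  ],
)

```text
time: 36.35
tool_pos: [0.5708, 0.2587, 0.2308]
orientation: [0.535, 0.845, -0.001, -0.0]
ft_force: [0.5, -0.0, -0.1]
finger_gap: 0.0939
grip_force: 0.0
```

```bash
python3 - <<'E'
from st import *
from bench import imaging,nets
Rm,o=tray_slope(0); ty=Rm.as_matrix()[:,1]; Q=frame(ty,[0,0,-1])
r=imaging.read_camera('wrist'); cv2.imwrite('pics/w7.png',r['color'][:,:,::-1]); K,E=r['intrinsics'],r['extrinsics']; np.savez('w7',K=K,E=E)
print('net',[(np.round(d['centre'],1).tolist(),round(d['conf'],2)) for d in nets.search_frame('rack','wrist')][:3])
P=o+Rm.apply(np.array([[x,y,43] for x,y in ((-160,-33.5),(-160,30.5),(-8,30.5),(-8,-33.5),(-84,-1.5))])*1e-3)
q=(P-E[:3,3])@E[:3,:3]; uv=q[:,:2]/q[:,2:]*K[0,0]+K[:2,2]; print('pred',uv.round(1).tolist())
im=r['color'].astype(int); 
# scan across rack's y at 3 tray-x stations: print grey profile edges
for x in (-120,-90,-60):
    ys=np.arange(-60,61,1.); P=o+Rm.apply(np.c_[np.full_like(ys,x),ys,np.full_like(ys,43)]*1e-3)
    q=(P-E[:3,3])@E[:3,:3]; u=(q[:,:2]/q[:,2:]*K[0,0]+K[:2,2]).astype(np.float32)
    g=cv2.remap(im.mean(2).astype(np.float32),u[:,0].reshape(1,-1),u[:,1].reshape(1,-1),cv2.INTER_LINEAR)[0]
    print(x,[(int(a),int(b)) for a,b in zip(ys[::4],g[::4])])
chain([(np.r_[(o+Rm.apply([-.084,-.0015,0]))[:2],.20],Q)])
E
```

```text
net [([222.7, 310.1], 0.95)]
pred [[287.3, 125.3], [370.6, 140.0], [333.9, 318.1], [260.7, 306.7], [312.2, 228.5]]
-120 [(-60, 249), (-56, 28), (-52, 23), (-48, 241), (-44, 146), (-40, 205), (-36, 213), (-32, 150), (-28, 161), (-24, 127), (-20, 122), (-16, 122), (-12, 122), (-8, 121), (-4, 121), (0, 139), (4, 193), (8, 192), (12, 192), (16, 192), (20, 192), (24, 191), (28, 192), (32, 254), (36, 252), (40, 165), (44, 252), (48, 36), (52, 36), (56, 36), (60, 36)]
-90 [(-60, 23), (-56, 23), (-52, 23), (-48, 249), (-44, 170), (-40, 202), (-36, 200), (-32, 120), (-28, 120), (-24, 120), (-20, 119), (-16, 120), (-12, 120), (-8, 119), (-4, 119), (0, 119), (4, 119), (8, 118), (12, 124), (16, 188), (20, 188), (24, 188), (28, 187), (32, 254), (36, 250), (40, 143), (44, 249), (48, 36), (52, 35), (56, 36), (60, 36)]
-60 [(-60, 23), (-56, 24), (-52, 23), (-48, 249), (-44, 181), (-40, 209), (-36, 193), (-32, 116), (-28, 117), (-24, 116), (-20, 116), (-16, 117), (-12, 116), (-8, 116), (-4, 116), (0, 116), (4, 116), (8, 116), (12, 185), (16, 185), (20, 184), (24, 185), (28, 182), (32, 254), (36, 251), (40, 142), (44, 239), (48, 36), (52, 36), (56, 36), (60, 36)]
t 36.45 pos [0.5713 0.2575 0.2308] gap 0.0943 grip 0.0 F [-0.9  0.9 -0.2] q [-1.13  0.56  0.95  1.6  -0.47  1.23  0.36]
[0.033, -0.005, 0.616] [-0.1, 0.2, 9.7] dist 0.031 ang 9.7
```

The scan puts the rack's sides at tray y = -33 and +30, so its centre is at -1.5 mm, as predicted. Rotate the last 9.7°, descend and grip.

Emit:
servo_tool(
  plan=[
    [94,0.03,0,0.2,0,0,5],
    [94,0.03,0,0.5,0,0.1,9.7],
    [94,0.03,0,0.9,0,0.1,9.7],
    [94,0.03,0,1.3,0,0.1,9.7],
    [94,0.03,0,1.7,0,0.1,9.7],
    [94,0.03,0,2.1,0,0.1,9.7],
    [94,0.03,0,2.4,0,0.1,9.7],
    [94,0.03,0,2.65,0,0.1,9.7],
    [94,0.03,0,2.88,0,0.1,9.7],
    [94,0.03,0,2.88,0,0.1,9.7],
  ],
)

```text
time: 37.45
tool_pos: [0.5695, 0.2604, 0.0865]
orientation: [0.601, 0.799, -0.001, -0.001]
ft_force: [-1.1, 0.4, 0.7]
finger_gap: 0.094
grip_force: 0.0
```

```bash
python3 - <<'E'
from st import *
Rm,o=tray_slope(0); ty=Rm.as_matrix()[:,1]; Q=frame(ty,[0,0,-1]); show(tray_slope(0))
chain([(np.r_[(o+Rm.apply([-.084,-.0015,0]))[:2],.086],Q)])
E
```

```text
TCP local mm [-85.8  -1.9  21.5] F local [-0.7 -1.   0.7] T local [-0.07 -0.07 -0.01]
t 37.45 pos [0.5695 0.2604 0.0865] gap 0.094 grip 0.0 F [-1.1  0.4  0.7] q [-1.08  0.72  0.87  1.73 -0.64  1.    0.31]
[-0.036, 0.007, 0.01] [-0.1, -0.0, 0.3] dist 0.002 ang 0.3
```

Emit:
servo_tool(
  plan=[
    [40,0,0.01,0,0,0,0.3],
    [40,0,0.01,0,0,0,0.3],
    [40,0,0.01,0,0,0,0.3],
    [40,0,0.01,0,0,0,0.3],
    [40,0,0.01,0,0,0,0.3],
    [40,0,0.01,0,0,0,0.3],
    [40,0,0.01,0,0,0,0.3],
    [40,0,0.01,0,0,0,0.3],
    [40,0,0.01,0,0,0,0.3],
    [40,0,0.01,0,0,0,0.3],
  ],
  newtons=20,
)

```text
time: 38.45
tool_pos: [0.5704, 0.2607, 0.0881]
orientation: [0.604, 0.797, -0.0, -0.001]
ft_force: [-4.0, -0.8, 6.2]
finger_gap: 0.064
grip_force: 20.0
```

```bash
python3 - <<'E'
from st import *
show(tray_slope(0)); chain([])
E
```

```text
TCP local mm [-85.8  -0.9  23.1] F local [-0.3 -4.1  6.2] T local [-1.18  0.06  0.  ]
t 38.45 pos [0.5704 0.2607 0.0881] gap 0.064 grip 20.0 F [-4.  -0.8  6.2] q [-1.08  0.72  0.87  1.72 -0.64  1.01  0.31]
```

Gripped at 64 mm, the rack's width. Lift straight up slowly.

Emit:
servo_tool(
  plan=[
    [40,0,0,-0.05,0,0,0],
    [40,0,0,-0.1,0,0,0],
    [40,0,0,-0.17,0,0,0],
    [40,0,0,-0.25,0,0,0],
    [40,0,0,-0.33,0,0,0],
    [40,0,0,-0.42,0,0,0],
    [40,0,0,-0.52,0,0,0],
    [40,0,0,-0.62,0,0,0],
    [40,0,0,-0.72,0,0,0],
    [40,0,0,-0.82,0,0,0],
  ],
)

```text
time: 39.45
tool_pos: [0.5706, 0.2606, 0.1292]
orientation: [0.604, 0.797, -0.0, -0.001]
ft_force: [0.4, 1.0, -3.6]
finger_gap: 0.064
grip_force: 20.0
```

Emit:
servo_tool(
  plan=[
    [40,0,0,-0.1,0,0,0],
    [40,0,0,-0.2,0,0,0],
    [40,0,0,-0.35,0,0,0],
    [40,0,0,-0.5,0,0,0],
    [40,0,0,-0.7,0,0,0],
    [40,0,0,-0.9,0,0,0],
    [40,0,0,-1.2,0,0,0],
    [40,0,0,-1.5,0,0,0],
    [40,0,0,-1.7,0,0,0],
    [40,0,0,-1.7,0,0,0],
  ],
)

```text
time: 40.45
tool_pos: [0.5713, 0.2608, 0.2154]
orientation: [0.604, 0.797, 0.001, -0.0]
ft_force: [0.1, 0.3, -2.8]
finger_gap: 0.0634
grip_force: 20.0
```

```bash
python3 - <<'E'
from st import *
from bench import imaging,nets
show(tray_slope(0))
r=imaging.read_camera('scene'); cv2.imwrite('pics/scene8.png',r['color'][:,:,::-1]); K,E=r['intrinsics'],r['extrinsics']
for n in('pot0','rack','cover','mat'): print(n,[(np.round(d['centre'],1).tolist(),round(d['conf'],2)) for d in nets.search_frame(n,'scene')][:5])
Rm,o=tray_slope(0)
print('pred pots',proj('scene',o+Rm.apply(np.array([[-88+d-0,-1.5,22] for d in(-49,0,49)])*1e-3)).round(1).tolist())
r=imaging.read_camera('top'); im=r['color'][:,:,::-1]; cv2.imwrite('pics/top8.png',im)
# mat from the first top picture: minAreaRect
t=cv2.imread('pics/top0.png'); h=cv2.cvtColor(t,cv2.COLOR_BGR2HSV); m=((t.min(2)>130)&(t.max(2)<215)).astype('uint8'); m[:255]=0; m[325:]=0; m[:,:255]=0; m[:,375:]=0
m=cv2.morphologyEx(m,cv2.MORPH_OPEN,np.ones((3,3)))
c=max(cv2.findContours(m,0,2)[0],key=cv2.contourArea); b=cv2.boxPoints(cv2.minAreaRect(c)); 
f,cx,cy,E=CAM['top']; W=[]
for u,v in b:
    d=E[:,:3]@[(u-cx)/f,(v-cy)/f,1]; W.append((E[:,3]+d*(.004-E[2,3])/d[2])[:2])
W=np.array(W); print('mat',W.round(3).tolist(),W.mean(0),np.linalg.norm(W[1]-W[0]),np.linalg.norm(W[2]-W[1]))
E
```

```text
TCP local mm [-8.560e+01 -1.000e-01  1.504e+02] F local [-0.2  0.2 -2.8] T local [-0.06 -0.02  0.03]
pot0 [([253.5, 418.1], 0.73), ([253.7, 442.4], 0.68), ([252.3, 461.4], 0.61), ([319.3, 386.6], 0.23)]
rack [([223.9, 438.7], 0.93)]
cover [([264.2, 448.2], 0.93), ([162.9, 241.0], 0.88)]
mat [([217.5, 345.4], 0.85), ([213.6, 517.0], 0.35)]
pred pots [[467.6, 250.0], [446.6, 252.5], [425.4, 255.0]]Traceback (most recent call last):
  File "<stdin>", line 12, in <module>
ValueError: max() iterable argument is empty
```

The lifted weight is 2.5 N, the rack alone. The network finds three pots standing in a row in the cover, as predicted. Now the mat's exact rectangle.

```bash
python3 - <<'E'
from st import *
t=cv2.imread('pics/top0.png'); ref=t[289,317].astype(int); print(ref)
m=(np.abs(t.astype(int)-ref).max(2)<40).astype('uint8'); m[:250]=0; m[330:]=0; m[:,:255]=0; m[:,375:]=0
c=max(cv2.findContours(m,0,2)[0],key=cv2.contourArea); b=cv2.boxPoints(cv2.minAreaRect(c)); print(b.round(1).tolist())
f,cx,cy,E=CAM['top']; W=[]
for u,v in b:
    d=E[:,:3]@[(u-cx)/f,(v-cy)/f,1]; W.append((E[:,3]+d*(.004-E[2,3])/d[2])[:2])
W=np.array(W); e=[W[1]-W[0],W[2]-W[1]]; L=max(e,key=np.linalg.norm); print('mat',W.mean(0).round(4),[np.linalg.norm(x).round(4) for x in e],'long dir',L/np.linalg.norm(L))
C=W.mean(0); L=L/np.linalg.norm(L); L=L if L@HX[:2]>0 else -L
# rack x axis along TCP tool x dir: held rack long axis ~ tray HX; tool y horizontally perpendicular
up=np.array([0,0,1.]); ty=np.cross(up,[*L,0]); Q=frame(ty,[0,0,-1])
s=telemetry.observe(); Q0=R.from_quat(s['orientation'])
# rack centre offset from TCP along HX: rack centre ~local -84 vs TCP -85.7
for off in (0,):
    z=.0881-.073+.004
    chain([(np.r_[C,.20],Q),(np.r_[C,z+.01],Q),(np.r_[C,z],Q)])
np.savez('mat',C=C,L=L)
E
```

```text
[229 228 222]
[[271.6000061035156, 306.1000061035156], [277.5, 260.3999938964844], [359.79998779296875, 271.0], [353.8999938964844, 316.70001220703125]]
mat [0.4467 0.0177] [np.float64(0.1133), np.float64(0.205)] long dir [-0.1369344  -0.99058012]
t 40.75 pos [0.5704 0.2605 0.2132] gap 0.0637 grip 20.0 F [ 0.3  0.3 -2.9] q [-1.15  0.59  0.98  1.62 -0.52  1.21  0.22]
[-4.007, -3.696, 0.267] [-0.1, -0.0, 23.6] dist 0.273 ang 23.6
[-0.001, -0.0, 3.418] [-0.0, -0.0, -0.0] dist 0.171 ang 0.0
[0.0, -0.0, 0.2] [-0.0, -0.0, -0.0] dist 0.01 ang 0.0
```

Emit:
servo_tool(
  plan=[
    [40,-0.2,-0.2,0,0,0,0],
    [40,-0.6,-0.5,0.02,0,0,2],
    [40,-1.0,-0.9,0.05,0,0,5],
    [40,-1.5,-1.35,0.08,0,0,8],
    [40,-2.0,-1.8,0.12,0,0,11],
    [40,-2.5,-2.3,0.16,0,0,14],
    [40,-3.0,-2.8,0.2,0,0,17],
    [40,-3.5,-3.2,0.24,0,0,20],
    [40,-3.85,-3.55,0.27,0,0,22],
    [40,-4.01,-3.7,0.27,0,0,23.6],
  ],
)

```text
time: 41.75
tool_pos: [0.4456, 0.0157, 0.1999]
orientation: [0.755, 0.655, -0.0, -0.001]
ft_force: [0.7, 1.2, -1.9]
finger_gap: 0.0637
grip_force: 20.0
```

```bash
python3 - <<'E'
from st import *
from bench import imaging
d=np.load('mat.npz'); C,L=d['C'],d['L']
r=imaging.read_camera('wrist'); im=r['color'].astype(np.float32).mean(2); cv2.imwrite('pics/w9.png',r['color'][:,:,::-1]); K,E=r['intrinsics'],r['extrinsics']
s=telemetry.observe(); p=np.array(s['tool_pos']); Q=R.from_quat(s['orientation']); print('tool x',Q.as_matrix()[:,0].round(2),'L',L)
for y in (-20,0,20):
    xs=np.arange(-100,101,4.); P=p+Q.apply(np.c_[xs,np.full_like(xs,y),np.full_like(xs,-20)]*1e-3)
    q=(P-E[:3,3])@E[:3,:3]; u=(q[:,:2]/q[:,2:]*K[0,0]+K[:2,2]).astype(np.float32)
    g=cv2.remap(im,u[:,0].reshape(1,-1),u[:,1].reshape(1,-1),cv2.INTER_LINEAR)[0]
    print(y,[(int(a),int(b),int(v)) for a,b,v in zip(xs,g,u[:,1]) if 0<v<480])
t=imaging.read_camera('top')['color'][:,:,::-1]; cv2.imwrite('pics/top9.png',t)
ims=t.astype(np.float32).mean(2)
Lv=np.array([*L,0]); ty=np.cross([0,0,1.],Lv)
for y in (-26,-20,20,26):
    xs=np.arange(-100,101,4.); P=p+[0,0,.02]+(xs[:,None]*Lv+y*ty)*1e-3
    u=proj('top',P).astype(np.float32); g=cv2.remap(ims,u[:,0].reshape(1,-1),u[:,1].reshape(1,-1),cv2.INTER_LINEAR)[0]
    print('top',y,[(int(a),int(b)) for a,b in zip(xs,g)])
E
```

```text
tool x [0.14 0.99 0.  ] L [-0.1369344  -0.99058012]
-20 [(-96, 134, 477), (-92, 131, 471), (-88, 114, 465), (-84, 109, 459), (-80, 242, 452), (-76, 242, 446), (-72, 242, 440), (-68, 242, 433), (-64, 127, 427), (-60, 123, 420), (-56, 168, 413), (-52, 182, 407), (-48, 165, 400), (-44, 124, 393), (-40, 121, 386), (-36, 176, 379), (-32, 176, 372), (-28, 176, 364), (-24, 177, 357), (-20, 178, 349), (-16, 178, 342), (-12, 178, 334), (-8, 178, 327), (-4, 179, 319), (0, 152, 311), (4, 154, 303), (8, 182, 295), (12, 154, 286), (16, 235, 278), (20, 235, 270), (24, 236, 261), (28, 236, 252), (32, 237, 244), (36, 237, 235), (40, 237, 226), (44, 238, 217), (48, 238, 207), (52, 239, 198), (56, 239, 188), (60, 241, 179), (64, 241, 169), (68, 242, 159), (72, 124, 149), (76, 247, 139), (80, 248, 128), (84, 248, 118), (88, 249, 107), (92, 59, 96), (96, 58, 85), (100, 59, 74)]
0 [(-96, 110, 477), (-92, 63, 471), (-88, 63, 465), (-84, 62, 459), (-80, 242, 453), (-76, 242, 446), (-72, 242, 440), (-68, 242, 433), (-64, 149, 427), (-60, 200, 420), (-56, 206, 413), (-52, 190, 407), (-48, 165, 400), (-44, 12
[... 3034 characters left out ...]
, (60, 128), (64, 116), (68, 54), (72, 51), (76, 135), (80, 204), (84, 212), (88, 165), (92, 58), (96, 62), (100, 61)]
top 26 [(-100, 57), (-96, 60), (-92, 65), (-88, 77), (-84, 126), (-80, 129), (-76, 128), (-72, 128), (-68, 128), (-64, 128), (-60, 124), (-56, 117), (-52, 131), (-48, 129), (-44, 129), (-40, 128), (-36, 128), (-32, 126), (-28, 125), (-24, 124), (-20, 125), (-16, 124), (-12, 123), (-8, 123), (-4, 123), (0, 123), (4, 123), (8, 126), (12, 125), (16, 125), (20, 127), (24, 126), (28, 127), (32, 122), (36, 120), (40, 129), (44, 128), (48, 129), (52, 128), (56, 128), (60, 129), (64, 145), (68, 64), (72, 54), (76, 130), (80, 203), (84, 214), (88, 194), (92, 61), (96, 62), (100, 60)]
```

```bash
python3 - <<'E'
from st import *
from bench import imaging,nets
d=np.load('mat.npz'); C,L=d['C'],d['L']; Lv=np.array([*L,0]); n=np.array([-L[1],L[0],0]); n*=np.sign(n[0])
t=imaging.read_camera('scene')['color']; cv2.imwrite('pics/scene9.png',t[:,:,::-1])
p=np.array(telemetry.observe()['tool_pos'])
print([(np.round(x['centre'],1).tolist(),round(x['conf'],2)) for x in nets.search_frame('rack','scene')][:2], 'TCP proj',proj('scene',p+[0,0,.003])[0].round(1))
im=t.astype(np.float32)
for dz in (-8,2,10):
    xs=np.arange(-104,105,4.); P=p+[0,0,dz*1e-3]+n*.032+xs[:,None]*Lv*1e-3
    u=proj('scene',P).astype(np.float32); g=[cv2.remap(im[:,:,k].copy(),u[:,0].reshape(1,-1),u[:,1].reshape(1,-1),cv2.INTER_LINEAR)[0] for k in range(3)]
    print('dz',dz,' '.join(f'{int(a)}:{int(r)},{int(b)}' for a,r,b in zip(xs,g[0],g[2])))
E
```

```text
[([168.7, 353.8], 0.59)] TCP proj [347.3 166.4]
dz -8 -104:60,65 -100:62,65 -96:60,64 -92:62,66 -88:61,66 -84:62,68 -80:61,66 -76:61,66 -72:59,67 -68:81,84 -64:99,100 -60:98,99 -56:96,98 -52:98,99 -48:98,99 -44:98,98 -40:98,98 -36:98,98 -32:97,98 -28:97,98 -24:99,100 -20:98,99 -16:99,99 -12:98,99 -8:92,93 -4:98,99 0:107,108 4:103,105 8:103,105 12:108,110 16:92,94 20:84,86 24:84,87 28:85,88 32:84,87 36:84,86 40:84,87 44:84,88 48:84,87 52:84,88 56:84,88 60:86,90 64:98,101 68:99,102 72:99,102 76:100,103 80:99,103 84:70,78 88:45,60 92:47,63 96:56,71 100:55,71 104:55,71
dz 2 -104:61,67 -100:62,67 -96:62,67 -92:62,66 -88:62,66 -84:62,68 -80:60,66 -76:60,66 -72:61,67 -68:84,85 -64:98,98 -60:99,99 -56:99,99 -52:99,100 -48:99,99 -44:99,99 -40:99,99 -36:99,99 -32:99,99 -28:99,99 -24:99,100 -20:99,99 -16:99,100 -12:97,98 -8:93,95 -4:125,126 0:130,131 4:130,131 8:129,131 12:130,131 16:103,104 20:83,85 24:83,86 28:84,87 32:83,86 36:84,87 40:84,87 44:83,87 48:83,87 52:82,86 56:83,88 60:94,98 64:98,102 68:98,102 72:98,102 76:97,102 80:98,102 84:72,80 88:44,59 92:50,66 96:56,71 100:55,70 104:55,71
dz 10 -104:62,66 -100:62,66 -96:61,66 -92:61,66 -88:60,66 -84:58,65 -80:60,66 -76:60,66 -72:65,70 -68:90,92 -64:101,102 -60:98,99 -56:100,102 -52:97,99 -48:96,97 -44:100,101 -40:96,99 -36:101,102 -32:97,98 -28:99,101 -24:99,101 -20:99,101 -16:99,102 -12:93,94 -8:93,95 -4:122,124 0:129,130 4:129,130 8:129,130 12:131,132 16:104,106 20:82,84 24:83,85 28:83,85 32:83,86 36:82,85 40:83,86 44:82,85 48:81,85 52:83,87 56:88,91 60:98,102 64:98,102 68:96,101 72:97,102 76:97,103 80:98,103 84:79,86 88:45,59 92:49,64 96:53,68 100:55,71 104:54,71
```

The rack's face spans about -69 to +84 mm from the TCP, while the finger reads about +5 itself. So the rack's centre is about 4 mm further along -y; I'll compensate and lower.

```bash
python3 - <<'E'
from st import *
d=np.load('mat.npz'); C,L=d['C'],d['L']; Lv=np.array([*L,0])
Q=frame(np.cross([0,0,1.],Lv),[0,0,-1]); c=np.r_[C-.004*L,0]
if (R.from_quat(telemetry.observe()['orientation']).inv()*Q).magnitude()>1.5: Q=Q*R.from_euler('z',np.pi)
chain([(c+[0,0,.03],Q),(c+[0,0,.019],Q)])
E
```

```text
t 41.95 pos [0.4471 0.0181 0.2003] gap 0.0638 grip 20.0 F [ 1.2 -0.2 -2.3] q [-1.19  0.22  1.22  2.07 -0.24  1.01  0.02]
[0.068, -0.004, 3.406] [-0.1, -0.1, 0.0] dist 0.17 ang 0.1
[-0.0, 0.0, 0.22] [0.0, 0.0, 0.0] dist 0.011 ang 0.0
```

Emit:
servo_tool(
  plan=[
    [40,0.07,0,0.3,0,0,0],
    [40,0.07,0,0.7,0,0,0],
    [40,0.07,0,1.1,0,0,0],
    [40,0.07,0,1.5,0,0,0],
    [40,0.07,0,1.9,0,0,0],
    [40,0.07,0,2.3,0,0,0],
    [40,0.07,0,2.7,0,0,0],
    [40,0.07,0,3.05,0,0,0],
    [40,0.07,0,3.3,0,0,0],
    [40,0.07,0,3.4,0,0,0],
  ],
)

```text
time: 42.95
tool_pos: [0.447, 0.0213, 0.029]
orientation: [0.754, 0.657, -0.001, -0.001]
ft_force: [-0.2, -0.5, -3.2]
finger_gap: 0.0638
grip_force: 20.0
```

Emit:
servo_tool(
  plan=[
    [40,0,0,0.04,0,0,0],
    [40,0,0,0.08,0,0,0],
    [40,0,0,0.11,0,0,0],
    [40,0,0,0.14,0,0,0],
    [40,0,0,0.17,0,0,0],
    [40,0,0,0.19,0,0,0],
    [40,0,0,0.21,0,0,0],
    [40,0,0,0.22,0,0,0],
    [40,0,0,0.22,0,0,0],
    [40,0,0,0.22,0,0,0],
  ],
)

```text
time: 43.95
tool_pos: [0.4472, 0.0211, 0.0192]
orientation: [0.754, 0.657, -0.0, -0.001]
ft_force: [-1.3, 0.5, -2.6]
finger_gap: 0.064
grip_force: 20.0
```

```bash
python3 - <<'E'
from st import *
chain([])
E
```

```text
t 43.95 pos [0.4472 0.0211 0.0192] gap 0.064 grip 20.0 F [-1.3  0.5 -2.6] q [-0.8   0.55  0.83  2.2  -0.68  0.67  0.37]
```

Emit:
servo_tool(
  plan=[
    [40,0,0,0.01,0,0,0],
    [40,0,0,0.02,0,0,0],
    [40,0,0,0.03,0,0,0],
    [40,0,0,0.04,0,0,0],
    [40,0,0,0.05,0,0,0],
    [40,0,0,0.05,0,0,0],
    [40,0,0,0.05,0,0,0],
    [40,0,0,0.05,0,0,0],
    [40,0,0,0.05,0,0,0],
    [40,0,0,0.05,0,0,0],
  ],
)

```text
time: 44.95
tool_pos: [0.4472, 0.0211, 0.0174]
orientation: [0.754, 0.657, 0.0, -0.001]
ft_force: [-9.2, 0.7, 29.4]
finger_gap: 0.064
grip_force: 20.0
```

```bash
python3 - <<'E'
from st import *
from bench import imaging
chain([])
# rack vs mat extents along L in scene image
d=np.load('mat.npz'); C,L=d['C'],d['L']; Lv=np.array([*L,0]); n=np.array([-L[1],L[0],0]); n*=np.sign(n[0])
t=imaging.read_camera('scene')['color']; im=t.astype(np.float32).mean(2); c=np.r_[C,0]
for nm,off,z in (('rackface',.032,.020),('mat',.048,.004)):
    xs=np.arange(-120,121,4.); P=c+[0,0,z]+n*off+xs[:,None]*Lv*1e-3
    u=proj('scene',P).astype(np.float32); g=cv2.remap(im,u[:,0].reshape(1,-1),u[:,1].reshape(1,-1),cv2.INTER_LINEAR)[0]
    print(nm,' '.join(f'{int(a)}:{int(r)}' for a,r in zip(xs,g)))
E
```

```text
t 44.95 pos [0.4472 0.0211 0.0174] gap 0.064 grip 20.0 F [-9.2  0.7 29.4] q [-0.79  0.55  0.82  2.2  -0.68  0.66  0.38]
rackface -120:88 -116:86 -112:85 -108:83 -104:107 -100:160 -96:160 -92:159 -88:160 -84:159 -80:160 -76:156 -72:127 -68:106 -64:104 -60:104 -56:105 -52:105 -48:104 -44:104 -40:104 -36:104 -32:103 -28:103 -24:103 -20:103 -16:98 -12:103 -8:131 -4:132 0:132 4:133 8:130 12:99 16:88 20:89 24:89 28:89 32:89 36:89 40:89 44:89 48:89 52:89 56:100 60:103 64:103 68:103 72:103 76:102 80:130 84:167 88:168 92:167 96:170 100:116 104:66 108:66 112:66 116:65 120:65
mat -120:97 -116:97 -112:96 -108:94 -104:102 -100:153 -96:167 -92:167 -88:167 -84:167 -80:166 -76:165 -72:161 -68:159 -64:159 -60:159 -56:159 -52:160 -48:161 -44:165 -40:161 -36:159 -32:160 -28:160 -24:160 -20:160 -16:141 -12:123 -8:135 -4:144 0:163 4:151 8:136 12:127 16:135 20:143 24:157 28:142 32:128 36:136 40:139 44:141 48:151 52:163 56:169 60:168 64:167 68:167 72:168 76:168 80:168 84:167 88:168 92:168 96:168 100:174 104:116 108:68 112:68 116:68 120:67
```

The rack's face spans -72 to +80 mm on a mat spanning -102 to +103 mm, so it is centred within about 4 mm. Unload, release and lift away.

Emit:
servo_tool(
  plan=[
    [40,0,0,-0.02,0,0,0],
    [40,0,0,-0.03,0,0,0],
    [94,0,0,-0.03,0,0,0],
    [94,0,0,-0.03,0,0,0],
    [94,0,0,-0.03,0,0,0],
    [94,0,0,-0.03,0,0,0],
    [94,0,0,-0.03,0,0,0],
    [94,0,0,-0.03,0,0,0],
    [94,0,0,-0.03,0,0,0],
    [94,0,0,-0.03,0,0,0],
  ],
)

```text
time: 46.0
tool_pos: [0.4471, 0.0211, 0.0182]
orientation: [0.754, 0.657, -0.0, -0.001]
ft_force: [0.1, -1.2, -1.2]
finger_gap: 0.0939
grip_force: 0.0
```

Emit:
servo_tool(
  plan=[
    [94,0,0,-0.2,0,0,0],
    [94,0,0,-0.5,0,0,0],
    [94,0,0,-0.9,0,0,0],
    [94,0,0,-1.4,0,0,0],
    [94,0,0,-2.0,0,0,0],
    [94,0,0,-2.6,0,0,0],
    [94,0,0,-3.2,0,0,0],
    [94,0,0,-3.8,0,0,0],
    [94,0,0,-4.2,0,0,0],
    [94,0,0,-4.2,0,0,0],
  ],
)

```text
time: 47.0
tool_pos: [0.4482, 0.0209, 0.2305]
orientation: [0.754, 0.657, 0.002, -0.001]
ft_force: [0.4, 0.1, -1.0]
finger_gap: 0.0941
grip_force: 0.0
```

```bash
python3 - <<'E'
from st import *
from bench import imaging,nets
chain([])
for c in ('scene','top'):
    t=imaging.read_camera(c)['color']; cv2.imwrite(f'pics/{c}_end.png',t[:,:,::-1])
    for n in('pot0','rack','cover','mat','tray_lever','tub_a','jar_a','wipes','brush','spatula'): print(c,n,[(np.round(d['centre'],1).tolist(),round(d['conf'],2)) for d in nets.search_frame(n,c) if d['conf']>.35][:4])
a=cv2.imread('pics/top0.png').astype(int);b=cv2.imread('pics/top_end.png').astype(int); m=(np.abs(a-b).max(2)>60).astype('uint8'); n,l,s,ct=cv2.connectedComponentsWithStats(cv2.morphologyEx(m,cv2.MORPH_OPEN,np.ones((3,3))))
print('changed',[(s[i].tolist()) for i in range(1,n) if s[i][4]>25])
Rm,o=tray_slope(0); print('level lever pred top',proj('top',o+Rm.apply([-.21,-.068,-.003])).round(1), proj('scene',o+Rm.apply([-.21,-.068,-.003])).round(1))
E
```

```text
t 47.0 pos [0.4482 0.0209 0.2305] gap 0.0941 grip 0.0 F [ 0.4  0.1 -1. ] q [-1.23  0.13  1.21  2.03 -0.14  1.07 -0.09]
scene pot0 [([252.6, 418.5], 0.82), ([252.1, 460.3], 0.79), ([255.3, 441.0], 0.64), ([272.1, 315.2], 0.64)]
scene rack [([211.5, 342.9], 0.82), ([252.3, 418.4], 0.63)]
scene cover [([164.1, 238.4], 0.82), ([262.6, 450.2], 0.64)]
scene mat [([228.2, 348.0], 0.7)]
scene tray_lever [([238.7, 456.6], 0.55), ([238.4, 124.4], 0.37)]
scene tub_a [([293.9, 536.7], 0.56)]
scene jar_a [([321.8, 386.7], 0.8), ([308.7, 261.8], 0.68)]
scene wipes [([343.6, 313.3], 0.56)]
scene brush [([177.0, 473.4], 0.84)]
scene spatula [([215.5, 512.9], 0.91)]
top pot0 [([233.6, 216.4], 0.82), ([238.4, 194.9], 0.75), ([228.6, 234.4], 0.71), ([218.8, 529.7], 0.54)]
top rack [([289.1, 346.6], 0.56)]
top cover [([340.1, 442.1], 0.62), ([240.3, 207.7], 0.58), ([171.8, 374.0], 0.54)]
top mat [([293.3, 352.6], 0.85)]
top tray_lever [([253.5, 203.9], 0.65)]
top tub_a [([220.7, 528.3], 0.59), ([217.2, 127.5], 0.57), ([255.5, 212.3], 0.47)]
top jar_a [([171.2, 265.0], 0.96), ([170.0, 375.9], 0.57), ([239.9, 207.3], 0.57)]
top wipes [([142.3, 324.5], 0.72)]
top brush []
top spatula [([311.2, 146.6], 0.56), ([205.2, 336.3], 0.56)]
changed [[413, 196, 63, 32, 995], [246, 203, 16, 43, 279], [166, 205, 65, 61, 2012], [272, 227, 79, 168, 9729], [315, 227, 7, 11, 61], [228, 247, 18, 6, 60], [184, 258, 37, 17, 217], [258, 394, 84, 86, 2477], [342, 419, 24, 16, 103], [0, 423, 29, 9, 98], [325, 422, 42, 43, 811], [0, 429, 18, 21, 285], [45, 429, 11, 15, 106], [306, 444, 34, 8, 112], [292, 455, 9, 12, 60], [304, 459, 22, 10, 154], [0, 462, 61, 18, 600], [313, 471, 22, 8, 70], [342, 474, 25, 6, 69]]
level lever pred top [[170.1 276.9]] [[487.6 227.8]]
```

Three pots stand in the cover on the level tray, the rack is on the mat, and the before/after image shows no changes around the bystanders. Handing in.

```bash
python3 -c "
from bench import ctrl
print(ctrl.finish_job())"
```

```text
the job is handed in; nothing more can be done
None
```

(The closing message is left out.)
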